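Lay out a testing place round the green mat

ROBOT

A 7-joint arm with a two-finger parallel gripper is mounted at the origin on a cart in front of the work surface, level with it; the furniture and walls round the work are solid. World frame = base frame: x ahead of the robot, y to its left, z up, the work surface at z = 0. Lengths are in m, angles in rad, forces in N, time in s.
With the tool pointing down it reaches from about 0.35 to 0.9 m from the base axis. Payload 8.1 kg.
Tool frame: the origin (TCP) lies at the very end of the fingers, on their centre line; the grasp point (between the pads) lies 19 mm behind it (arm.grip_depth is the distance from the TCP to the grasp point, in m); x points along the fingers, z is the direction in which the jaws open and shut, and the axes are right-handed (so a half turn about x gives the same grasp; the last joint's range is limited). The gripper opens to 92 mm and grips with 3 to 60 N. Pads are 19 mm wide; open, the fingers measure 130 mm over their backs; the gripper's body (75 mm by 190 mm) begins 47 mm behind the grasp point.
Start: joints at [1.219, 0.434, 0.025, 1.573, -0.012, 1.134, -0.075], TCP at [0.154, -0.606, 0.227] pointing down, gripper open.
Joint ranges: [-2.62, 2.62], [-0.44, 2.09], [-1.27, 1.32], [0.08, 2.57], [-1.32, 4.46], [0.12, 2], [-2.74, 2.74]. Speed limits (rad/s): [2.22, 2.22, 3.01, 3.01, 3.14, 3.14, 3.14].

INTERFACE

Orientations are given as a rotation vector (axis times angle).
In Python, from cell import status, cams, arm gives the robot as it stands. The module is installed in compiled form; this text tells all that it offers.
- The arm moves only by the tool step_arm, never from a script. Its argument "rows" is a list of rows, each a list of 7 numbers: the gripper command: -1 is fully open, 1 is shut, values between are in proportion, then the shift along the tool's x, y, z as a fraction of full scale, then the turn, a rotation vector about the tool's x, y, z as a fraction of full scale. In form: [[grip, x, y, z, rx, ry, rz], ...]. A call has 1 to 12 rows; each row is the pose to reach, as a shift and turn from the pose commanded when the call began, along the tool's axes at that moment; what a row does not reach only later rows make up. Full scale, the value 1, is 80 cm for a shift and 60 degrees for a turn. A row lasts 1/12 s, in which the tool goes at most 41.7 mm and 7.16 degrees, less where a joint would pass 70% of its speed; a pose out of reach is approached as far as the arm can. A call with a number of a shift or a turn outside -1 to 1 is refused whole. A call with a gripper value outside its range is refused whole. The fingers move at their own pace and stop on an object; "newtons" is the grip in N (left out, the last holds). Time passes only in rows, so rows that repeat a pose let the fingers close. It gives the time, the measured TCP pose, the force and the opening at its end, in the units of the state.
- status.observe(): the state, without advancing time (a new reading comes with each control period).
- cams.get_image(name): name is "side" or "top" or "wrist"; returns a dict with "pixels" (384x512x3 uint8, red, green, blue), "range_z" (384x512 float32, m along the optical axis (not along the pixel's ray), 0 where there is no reading), "camera_matrix" (3x3 intrinsics, pixels), "eye" and "attitude" of the camera in the world; the wrist camera has in their place "tool_from_camera" (4x4, takes a point from camera to tool coordinates, whose origin is the TCP and whose axes are the tool frame's). Camera axes: x right, y down, z forward; pixel columns grow to the right and rows downward; lengths in m; the calibration is good to about 2 mm. A picture is of the moment at which its call begins: read the wrist's pose just before it.
- arm.sign_off(): hands the job in, once; it reports no verdict.
The state is a dict: "clock": time; "joints": joint angles; "dq": joint speeds; "joint_efforts": joint torques, N m; "position": TCP position; "ee_rot": TCP orientation; "force": force on the tool from outside, world axes, zero at the start; "ft_torque": the same for the moment, N m; "width": opening from 0.0 (shut) to 1.0 (fully open).
Only numpy, scipy, OpenCV 4.12 (cv2) and the standard library are available. Lean on these libraries where they do the work, as an engineer would, in place of code of your own. Each camera call takes 0.05 s, during which the arm holds its last target.

TASK

Set up a testing place round the green mat, left, right and behind as the robot sees it: lay the orange highlighter that is on the mat to the mat's right with a 3 cm gap, put the white test cassette on the mat's middle along its long side, and set the timer to the mat's left with an 8 cm gap, square to it. Lay the blue-capped tube midway between mat and timer, and stand the blue-capped dropper bottle straight behind the timer with a 3 cm gap. Highlighter and tube lie in line with the mat's short sides, what lies left or right of the mat is centred on its short side, and the green- and white-capped things stay where they are.

Things in the scene. Friction and masses are not known exactly. Their poses are not given: they have to be found in the camera images.
- mat_top (a point): dark green bench mat with a thin pale border line, 105 mm deep (x) by 148 mm wide (y) and 6 mm thick, fixed to the table. The point is the centre of its top face, 6 mm above the table. Mat axes: x points away from the robot, to the mat's rear long edge ('behind'), y points to the left, z up; the mat may be turned by up to 12 degrees, and left, right and behind go by the mat's edges.
- highlighter_mid (a point): flat orange highlighter pen, 126 mm long, 24 mm wide, 14 mm thick, lying on top of the mat at the start. The point is its centre, half-way up. Its y axis runs along its length, its z axis points up.
- cassette_mid (a point): flat white rapid test cassette with an oval well and a small window, 70 mm long, 20 mm wide, 5 mm thick; at the start it lies on a square note block with a light blue top (83 x 83 mm, 17 mm thick, does not move). The point is its centre, half-way up. Its y axis runs along its length, its z axis points up.
- timer_mid (a point): square white timer with a display and two grey buttons and one red one on top, 64 x 64 mm, 18 mm thick. The point is its centre, half-way up; x and y axes run along its sides, z up.
- tube_blue_mid (a point): white sample tube with a blue cap, lying on the table, 72 mm long, 14 mm wide, 13 mm high; it does not roll. The point is its centre, half-way up. Its y axis runs along its length, its z axis points up.
- tube_green_mid (a point): white sample tube with a green cap, lying on the table, 72 mm long, 14 mm wide, 13 mm high; it does not roll. The point is its centre, half-way up. Its y axis runs along its length, its z axis points up.
- dropper_blue_mid (a point): upright plastic dropper bottle with a blue cap: white round body 20 mm across and 40 mm tall, then a narrower cap, 64 mm tall in all; stands on the table. The point is on its axis half-way up (32 mm above its base), z axis up. Grasp the body.
- dropper_green_mid (a point): upright plastic dropper bottle with a green cap: white round body 20 mm across and 40 mm tall, then a narrower cap, 64 mm tall in all; stands on the table. The point is on its axis half-way up (32 mm above its base), z axis up. Grasp the body.
- dropper_white_mid (a point): upright plastic dropper bottle with a white cap: white round body 20 mm across and 40 mm tall, then a narrower cap, 64 mm tall in all; stands on the table. The point is on its axis half-way up (32 mm above its base), z axis up. Grasp the body.
Not all that is in view belongs to the job. Of the things like the part that bears cassette_mid, leave any that is brown; of the rest the smaller one is meant.

How it is judged:
At the end, for the whole second after the job is handed in: By the mat's frame, within 17 mm: highlighter 3 cm right of the mat, timer 8 cm left, blue tube midway between, blue dropper 3 cm straight behind the timer, cassette on the mat's middle; turned as asked within 0.25 rad, flat or upright, at rest. Green and white things moved under 20 mm (x of highlighter_mid in the frame of mat_top between -0.017 and 0.017 m and y of highlighter_mid in the frame of mat_top between -0.133 and -0.099 m and angle between the y axis of each of highlighter_mid, tube_blue_mid and the x axis of mat_top, either way round below 0.25 rad and height (world z) of each of highlighter_mid, tube_blue_mid below 0.013 m and x of cassette_mid in the frame of mat_top between -0.017 and 0.017 m and y of cassette_mid in the frame of mat_top between -0.017 and 0.017 m and z of cassette_mid in the frame of mat_top between -0.0015 and 0.0065 m and angle between the y axis of cassette_mid and the y axis of mat_top, either way round below 0.25 rad and x of timer_mid in the frame of mat_top between -0.017 and 0.017 m and y of timer_mid in the frame of mat_top between 0.169 and 0.203 m and (angle between the x axis of timer_mid and the x axis of mat_top, either way round below 0.25 rad or angle between the x axis of timer_mid and the y axis of mat_top, either way round below 0.25 rad) and height (world z) of timer_mid below 0.015 m and x of tube_blue_mid in the frame of mat_top between -0.017 and 0.017 m and y of tube_blue_mid in the frame of mat_top between 0.097 and 0.131 m and horizontal distance between dropper_blue_mid and timer_mid between 0.052 and 0.092 m and x of dropper_blue_mid in the frame of mat_top above 0.045 m and y of dropper_blue_mid in the frame of mat_top between 0.161 and 0.211 m and height (world z) of dropper_blue_mid below 0.038 m and angle between each of highlighter_mid, cassette_mid, timer_mid, tube_blue_mid, dropper_blue_mid's own z axis and vertical below 0.15 rad and distance of each of tube_green_mid, dropper_green_mid, dropper_white_mid from where it was at the start of the episode below 0.02 m and linear speed of each of highlighter, cassette, timer, tube_blue, dropper_blue below 0.02 m/s); the robot touches nothing.
It also fails if it takes over 144 s, if anything falls off the work surface, if the arm or the gripper's body presses on something with over 40 N, if the wrist force passes 120 N, or if a joint passes its speed limit or range.

## Working session

There is one attempt and no reset: what is moved stays moved. The work goes in short steps, Python scripts to look and compute and a tool call to move; the robot and the scene stay as the last step left them, time stands still between calls to the robot, and variables do not carry over. Pictures are saved under pics/ and viewed, and the job is handed in when it is done.

Besides the shell and the picture viewer there is one more tool, called after "Emit:" by a JSON object that holds its "method" and its "body", one argument or row to a line. step_arm: Moves the arm, as the interface text tells. Its arguments: {"type":"object","properties":{"rows":{"type":"array","items":{"type":"array","items":{"type":"number"}}},"newtons":{"type":"number"}},"required":["rows"]}

```bash
mkdir -p pics; python3 - <<'E'
from cell import status,cams,arm
import cv2,numpy as np
s=status.observe();print(s)
for n in ["top","side"]:
    d=cams.get_image(n);print(n,d["camera_matrix"],d["eye"],d["attitude"])
    np.savez(f"{n}0.npz",**d)
    cv2.imwrite(f"pics/{n}0.png",cv2.resize(d["pixels"][:,:,::-1],(800,600),interpolation=cv2.INTER_CUBIC))
d=cams.get_image("wrist");print(d["tool_from_camera"],d["camera_matrix"])
E
```

```text
{'clock': 0.0, 'joints': array([ 1.21937742,  0.4352188 ,  0.02495438,  1.57408625, -0.01157591,
        1.13399835, -0.07509023]), 'dq': array([ 2.11478240e-04, -1.48880535e-03,  3.18057460e-04, -2.29863713e-03,
        5.30057273e-04, -9.37688656e-04, -4.24716501e-05]), 'joint_efforts': array([-8.77970851e-04, -6.67873192e+01,  9.84228440e-01, -3.14461112e+01,
       -6.06653024e-02,  4.26369812e-02,  1.71312377e-04]), 'position': array([ 0.15373477, -0.60527457,  0.22595156]), 'ee_rot': array([ 1.02489168,  1.31803343, -1.02350111]), 'force': array([0.77611751, 0.0821021 , 0.38054112]), 'ft_torque': array([ 0.00152859, -0.01074733, -0.0025936 ]), 'width': 1.00135035947267}
top [[403.77939775   0.         252.91115664]
 [  0.         403.77939775 194.10397868]
 [  0.           0.           1.        ]] [0.4601108  0.01449024 1.1249768 ] [-2.16962493  2.16116815 -0.09820893]
side [[410.51877012   0.         258.66484022]
 [  0.         410.51877012 189.41595879]
 [  0.           0.           1.        ]] [0.08741797 0.7714546  0.78314478] [-0.72048847  2.53795816 -1.21573814]
[[-7.30537383e-04 -2.81756832e-01  9.59485567e-01 -1.57340787e-01]
 [-4.37506283e-04 -9.59485641e-01 -2.81757187e-01  7.74981972e-02]
 [ 9.99999637e-01 -6.25615122e-04  5.77669745e-04 -6.34009158e-04]
 [ 0.00000000e+00  0.00000000e+00  0.00000000e+00  1.00000000e+00]] [[326.62003443   0.         250.08571262]
 [  0.         326.62003443 197.01488095]
 [  0.           0.           1.        ]]
```

View pics/top0.png

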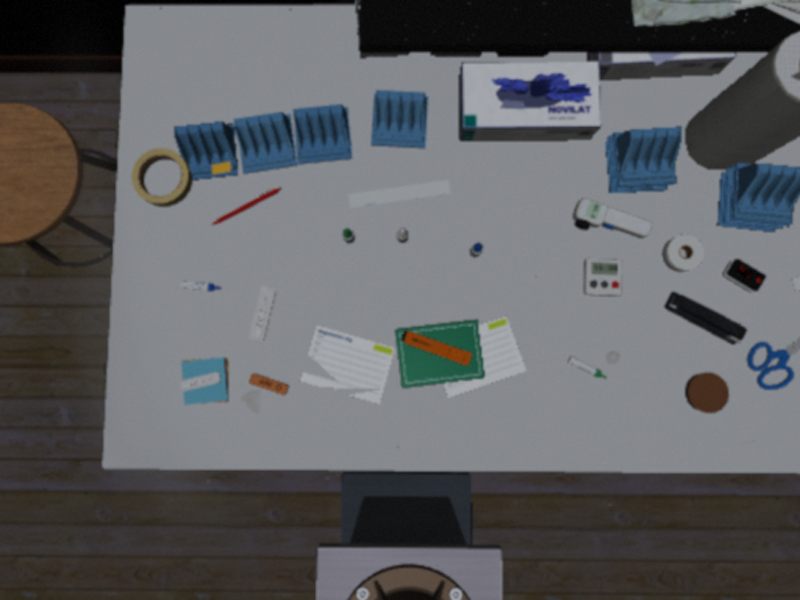

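View pics/side0.png

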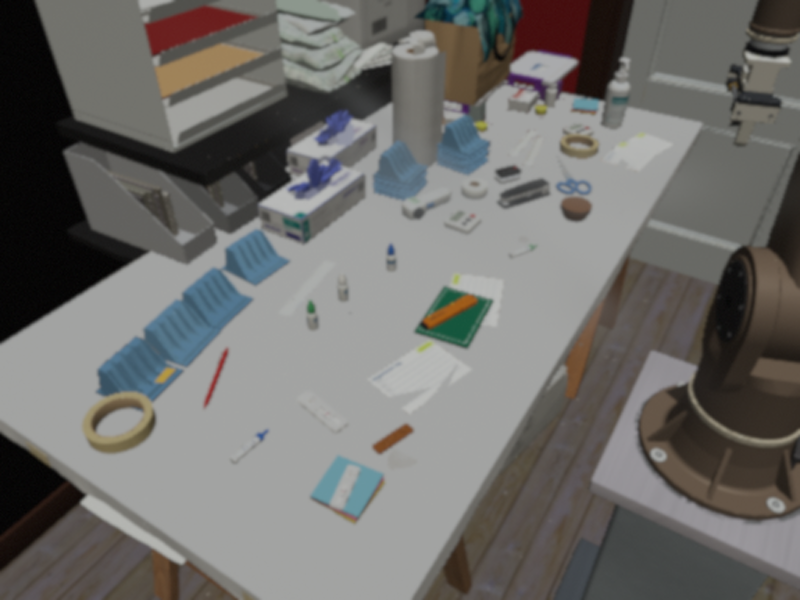

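```bash
cat > h.py <<'E'
import numpy as np,cv2
from scipy.spatial.transform import Rotation as R
def load(n): return dict(np.load(n))
def cam_pose(d,pos=None,rot=None):
    if "eye" in d: return R.from_rotvec(d["attitude"]).as_matrix(),np.array(d["eye"])
    T=d["tool_from_camera"];Rt=R.from_rotvec(rot).as_matrix()
    return Rt@T[:3,:3],Rt@T[:3,3]+pos
def ray(d,uv,z,pos=None,rot=None):
    A,e=cam_pose(d,pos,rot);uv=np.atleast_2d(uv).astype(float)
    v=np.c_[uv,np.ones(len(uv))]@np.linalg.inv(d["camera_matrix"]).T@A.T
    return e+v*((z-e[2])/v[:,2])[:,None]
def proj(d,P,pos=None,rot=None):
    A,e=cam_pose(d,pos,rot);c=(np.atleast_2d(P)-e)@A;p=c@d["camera_matrix"].T
    return p[:,:2]/p[:,2:]
def cloud(d,pos=None,rot=None):
    A,e=cam_pose(d,pos,rot);z=d["range_z"];v,u=np.indices(z.shape)
    c=np.stack([u,v,np.ones_like(u)],-1)@np.linalg.inv(d["camera_matrix"]).T*z[...,None]
    return c@A.T+e
E
python3 - <<'E'
from h import *
d=load("top0.npz");P=cloud(d);h=P[...,2]
# table crops enlarged 
im=d["pixels"][:,:,::-1]
def crop(x0,x1,y0,y1,k,n): cv2.imwrite(n,cv2.resize(im[y0:y1,x0:x1],None,fx=k,fy=k,interpolation=cv2.INTER_CUBIC))
crop(110,345,180,260,3.4,"pics/c1.png"); crop(110,430,115,200,2.5,"pics/c2.png")
hm=np.clip(h*1000*6+40,0,255).astype(np.uint8)
cv2.imwrite("pics/hm.png",cv2.resize(hm[100:270,70:470],None,fx=2,fy=2))
hsv=cv2.cvtColor(im,cv2.COLOR_BGR2HSV)
for name,lo,hi in [("green",(60,100,40),(90,255,255)),("orange",(3,150,90),(15,255,255)),("blue",(95,120,60),(125,255,255))]:
    m=cv2.inRange(hsv,lo,hi);n,l,s,c=cv2.connectedComponentsWithStats(m)
    for i in range(1,n):
        if s[i,4]>8: print(name,s[i],c[i].round(1),ray(d,c[i],0.006)[0].round(3),np.median(h[l==i]).round(4))
for uv in [(204,381),(262,313),(268,384),(350,360),(350,382),(603,278),(500,360),(520,340),(370,330)]:
    u,v=int(uv[0]*.64),int(uv[1]*.64);print(uv,P[v,u].round(4))
E
```

```text
green [298  74   6   6  35] [300.6  76.6] [ 0.912 -0.11   0.006] 0.0672
green [220 147   5   5  15] [221.8 148.8] [0.701 0.114 0.006] 0.0594
green [ 254  205   56   43 1421] [281.6 226.9] [ 0.482 -0.054  0.006] 0.0058
green [381 237   5   4  13] [382.7 238.9] [ 0.45  -0.331  0.006] 0.0102
orange [259 212  43  22 343] [280.  222.5] [ 0.494 -0.05   0.006] 0.0195
orange [161 240  23  12 118] [171.6 245.3] [0.43  0.249 0.006] 0.005
blue [342  47  36  18 349] [359.7  56.4] [ 0.972 -0.28   0.006] 0.0917
blue [317  51  23   9 145] [328.4  54.5] [ 0.978 -0.19   0.006] 0.0863
blue [ 238   58   35   36 1107] [255.4  75.8] [0.914 0.02  0.006] 0.0176
blue [ 189   67   36   37 1034] [206.1  85.6] [0.885 0.161 0.006] 0.0152
blue [ 146   72   44   38 1036] [169.3  91. ] [0.869 0.266 0.006] 0.0142
blue [112  78  40  37 764] [131.2  94.4] [0.858 0.376 0.006] 0.0254
blue [297  79   7   3  13] [300.2  80.4] [ 0.9   -0.108  0.006] 0.0659
blue [ 388   82   48   41 1515] [411.3 102.4] [ 0.836 -0.423  0.006] 0.0534
blue [ 460  105   52   43 1721] [485.4 126.3] [ 0.767 -0.629  0.006] 0.0589
blue [387 143   6   3  10] [389.1 144.2] [ 0.715 -0.357  0.006] 0.0238
blue [304 156   4   5  18] [305.5 158. ] [ 0.675 -0.122  0.006] 0.0578
blue [133 182   8   4  16] [135.5 183.6] [0.601 0.354 0.006] 0.0114
blue [479 219  29  30 320] [493.1 233.2] [ 0.467 -0.634  0.006] 0.0077
blue [117 230  28  28 432] [131.6 243.2] [0.435 0.36  0.006] 0.017
(204, 381) [0.4362 0.3592 0.0218]
(262, 313) [0.5554 0.2652 0.0044]
(268, 384) [0.4309 0.2504 0.0069]
(350, 360) [0.4727 0.1052 0.0029]
(350, 382) [4.342e-01 1.050e-01 3.000e-04]
(603, 278) [ 0.6204 -0.3394  0.0161]
(500, 360) [ 4.739e-01 -1.608e-01  1.000e-04]
(520, 340) [ 0.51   -0.1943  0.0012]
(370, 330) [0.5256 0.0725 0.0013]
```

View pics/c1.png

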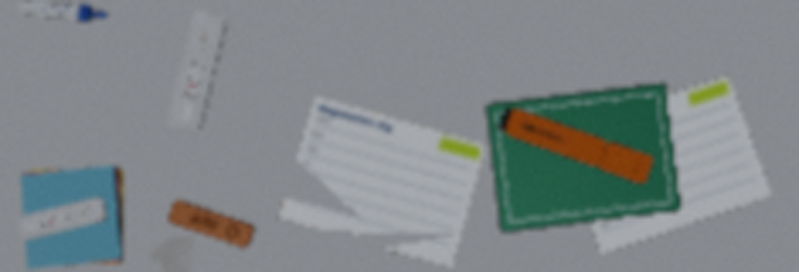

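View pics/c2.png

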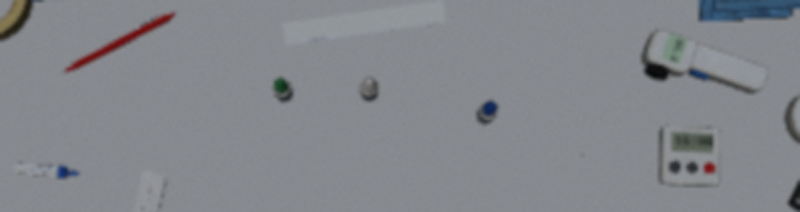

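View pics/hm.png

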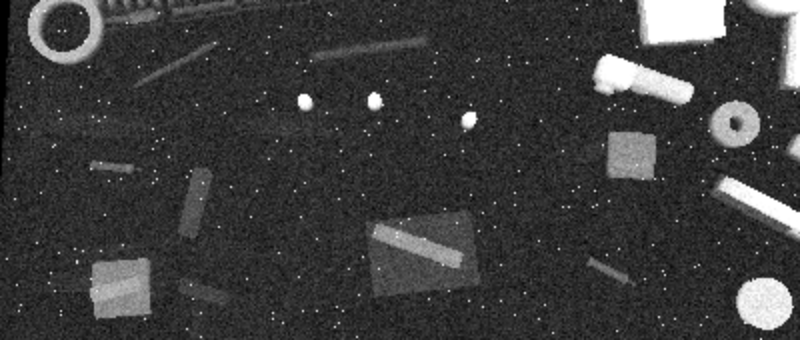

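```bash
cat > meas.py <<'E'
from h import *
import sys
def rect(d,m,z):
    c=max(cv2.findContours(m,cv2.RETR_EXTERNAL,cv2.CHAIN_APPROX_NONE)[0],key=cv2.contourArea)
    uv=np.argwhere(cv2.drawContours(np.zeros_like(m),[c],-1,1,-1))[:,::-1]
    W=ray(d,uv,z)[:,:2]
    (cx,cy),(w,h),a=cv2.minAreaRect((W*1000).astype(np.float32))
    mu=W.mean(0);ev,V=np.linalg.eigh(np.cov((W-mu).T));L=np.sqrt(12*ev)[::-1]
    ang=np.degrees(np.arctan2(V[1,1],V[0,1]))
    if w<h: ang2=a+90
    else: ang2=a
    return dict(mean=mu.round(4),rc=(round(cx),round(cy)),wh=(round(w),round(h)),pca=round(ang%180,1),rang=round(ang2%180,1),L=(L*1000).round(0))
def win(m,u0,u1,v0,v1):
    o=np.zeros_like(m);o[v0:v1,u0:u1]=m[v0:v1,u0:u1];return o
E
python3 - <<'E'
from meas import *
d=load("top0.npz");P=cloud(d);h=cv2.medianBlur(P[...,2].astype(np.float32),3)
im=d["pixels"][:,:,::-1];hsv=cv2.cvtColor(im,cv2.COLOR_BGR2HSV)
g=cv2.inRange(hsv,(60,80,30),(90,255,255))|cv2.inRange(hsv,(3,130,80),(15,255,255))
print("mat",rect(d,win(g,245,320,195,255),.006))
o=cv2.inRange(hsv,(3,130,80),(15,255,255));print("hl",rect(d,win(o,250,310,205,240),.02))
gray=cv2.cvtColor(im,cv2.COLOR_BGR2GRAY);sat=hsv[...,1]
print(gray[100:260:20,200:300:20])
w=((gray>150)&(sat<70)).astype(np.uint8)*255
print("cas", rect(d,win(w,112,146,232,256),.022)); print("other",rect(d,win(w,155,180,178,222),.005))
hh=lambda a,b:((h>a)&(h<b)).astype(np.uint8)*255
print("timer h",rect(d,win(hh(.009,.03),365,405,160,194),.018));print("timer w",rect(d,win(w,365,405,160,194),.018))
print("tubeb",rect(d,win(hh(.006,.03),108,150,172,195),.010))
print("tubeg",rect(d,win(hh(.006,.03),358,395,222,248),.010))
for n,b in [("g",(212,232,138,158)),("w",(246,268,138,158)),("b",(294,314,148,168))]:
    m=win(hh(.05,.09),*b);print("drop",n,(m>0).sum(),np.median(P[m>0],axis=0).round(4), P[m>0].mean(0).round(4))
    m=win(hh(.03,.05),*b);print("   ",(m>0).sum(),P[m>0].mean(0).round(4))
for n,b in [("cas",(105,150,222,262)),("oth",(148,190,175,225))]:
    cv2.imwrite(f"pics/{n}.png",cv2.resize(im[b[2]:b[3],b[0]:b[1]],None,fx=10,fy=10,interpolation=cv2.INTER_CUBIC))
a=cv2.imread("pics/cas.png");b=cv2.imread("pics/oth.png");H=max(len(a),len(b))
cv2.imwrite("pics/cand.png",cv2.resize(np.hstack([cv2.copyMakeBorder(x,0,H-len(x),0,0,0) for x in (a,b)]),None,fx=.85,fy=.85))
E
```

```text
mat {'mean': array([ 0.485 , -0.0525]), 'rc': (485, -53), 'wh': (103, 145), 'pca': np.float64(97.8), 'rang': 97.0, 'L': array([145., 103.])}
hl {'mean': array([ 0.4938, -0.0485]), 'rc': (494, -48), 'wh': (119, 23), 'pca': np.float64(70.3), 'rang': 70.1, 'L': array([119.,  22.])}
[[ 70  78 137 137 135]
 [138 136 138 148 149]
 [137 138 138 137 137]
 [138 138 137 136 137]
 [137 137 137 137 136]
 [137 137 138 137 137]
 [166 165 151  74  77]
 [160 161 165  85  74]]
cas {'mean': array([0.428 , 0.3875]), 'rc': (428, 387), 'wh': (3, 0), 'pca': np.float64(90.3), 'rang': 90.3, 'L': array([7., 0.])}
other {'mean': array([0.5212, 0.2707]), 'rc': (521, 270), 'wh': (6, 12), 'pca': np.float64(158.6), 'rang': 162.9, 'L': array([14.,  7.])}
timer h {'mean': array([ 0.6196, -0.3398]), 'rc': (619, -340), 'wh': (63, 64), 'pca': np.float64(85.7), 'rang': 178.5, 'L': array([65., 64.])}Traceback (most recent call last):
  File "<stdin>", line 12, in <module>
  File "meas.py", line 4, in rect
    c=max(cv2.findContours(m,cv2.RETR_EXTERNAL,cv2.CHAIN_APPROX_NONE)[0],key=cv2.contourArea)
ValueError: max() iterable argument is empty
```

```bash
python3 - <<'E'
from meas import *
d=load("top0.npz");P=cloud(d);h=cv2.medianBlur(P[...,2].astype(np.float32),3)
im=d["pixels"][:,:,::-1];hsv=cv2.cvtColor(im,cv2.COLOR_BGR2HSV)
hh=lambda a,b:((h>a)&(h<b)).astype(np.uint8)*255
lo=((hsv[...,1]<60)&(hsv[...,2]>120)).astype(np.uint8)*255
x=win(lo,112,148,232,256)&hh(.012,.04)
print("cas",rect(d,x,.022))
print("other",rect(d,win(hh(.002,.03),155,182,176,222),.005))
print("block",rect(d,win(hh(.011,.03),108,152,222,262),.017))
print("tubeb",rect(d,win(hh(.005,.03),108,150,172,195),.011))
print("tubeg",rect(d,win(hh(.005,.03),358,395,222,248),.011))
for n,b in [("g",(212,232,138,158)),("w",(246,268,138,158)),("b",(294,314,148,168))]:
    m=win(hh(.05,.09),*b);print("drop",n,(m>0).sum(),np.median(P[m>0],axis=0).round(4), P[m>0].mean(0).round(4))
    m=win(hh(.03,.05),*b);print("   ",(m>0).sum(),P[m>0].mean(0).round(4))
for n,b in [("cas",(105,150,222,262)),("oth",(148,190,175,225))]:
    cv2.imwrite(f"pics/{n}.png",cv2.resize(im[b[2]:b[3],b[0]:b[1]],None,fx=9,fy=9,interpolation=cv2.INTER_CUBIC))
a=cv2.imread("pics/cas.png");b=cv2.imread("pics/oth.png");H=max(len(a),len(b))
cv2.imwrite("pics/cand.png",cv2.resize(np.hstack([cv2.copyMakeBorder(x,0,H-len(x),0,0,0) for x in (a,b)]),None,fx=.95,fy=.95))
E
```

```text
cas {'mean': array([0.4338, 0.3662]), 'rc': (434, 366), 'wh': (25, 70), 'pca': np.float64(103.4), 'rang': 98.3, 'L': array([72., 20.])}
other {'mean': array([0.5522, 0.2649]), 'rc': (551, 265), 'wh': (36, 106), 'pca': np.float64(165.8), 'rang': 163.0, 'L': array([100.,  32.])}
block {'mean': array([0.4343, 0.3603]), 'rc': (434, 361), 'wh': (76, 81), 'pca': np.float64(111.2), 'rang': 94.1, 'L': array([80., 75.])}
tubeb {'mean': array([0.6021, 0.3814]), 'rc': (602, 381), 'wh': (60, 12), 'pca': np.float64(84.3), 'rang': 83.8, 'L': array([62., 12.])}
tubeg {'mean': array([ 0.4602, -0.3072]), 'rc': (459, -309), 'wh': (69, 11), 'pca': np.float64(62.7), 'rang': 63.4, 'L': array([64., 11.])}
drop g 19 [0.6902 0.1112 0.0581] [0.6895 0.1118 0.0577]
    24 [0.6871 0.1083 0.0392]
drop w 19 [0.6911 0.0146 0.0565] [0.6917 0.015  0.0569]
    23 [0.6776 0.0158 0.0861]
drop b 20 [ 0.6653 -0.1141  0.0568] [ 0.6655 -0.114   0.0569]
    20 [ 0.663  -0.1127  0.0389]
```

View pics/cand.png

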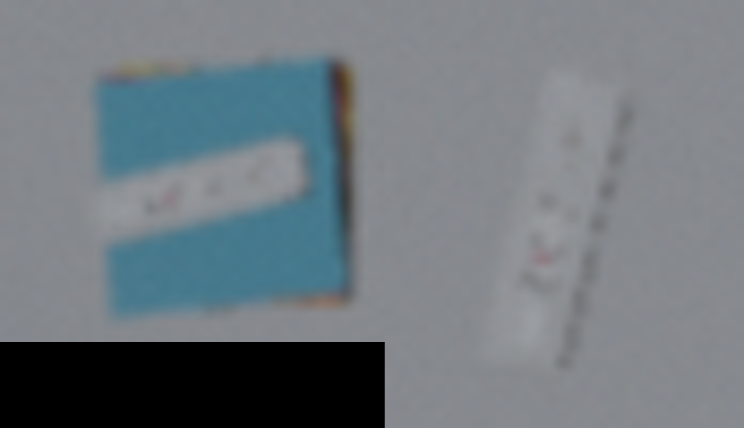

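```bash
cat > plan.py <<'E'
from cell import status
from h import *
# target TCP pos, jaw angle (deg, world, mod 180); prints tool-frame fractions
def go(p,jaw=None,quiet=False):
    s=status.observe();Rt=R.from_rotvec(s["ee_rot"]).as_matrix()
    cur=np.degrees(np.arctan2(Rt[1,2],Rt[0,2]))
    sh=Rt.T@(np.array(p)-s["position"])/.8
    if jaw is None: T=0
    a=cur if jaw is None else jaw
    a=cur+((a-cur+90)%180-90)
    c,sn=np.cos(np.radians(a)),np.sin(np.radians(a))
    z=np.array([c,sn,0]);x=np.array([0,0,-1.]);T=np.c_[x,np.cross(z,x),z]
    rv=R.from_matrix(Rt.T@T).as_rotvec()/np.radians(60)
    print("t",round(s["clock"],2),"cur",s["position"].round(4),"jaw",round(cur,1),"j7",s["joints"].round(2),"w",round(s["width"]*92,1),"F",s["force"].round(1))
    print("->",p,round(a,1),"shift",sh.round(4),"turn",rv.round(4))
E
python3 -c "
from plan import *
go([0.495,-0.045,0.12],160)
print(R.from_rotvec(status.observe()['ee_rot']).as_matrix().round(2))"
```

```text
t 0.15 cur [ 0.1537 -0.6054  0.2261] jaw -75.8 j7 [ 1.22  0.44  0.02  1.57 -0.01  1.13 -0.08] w 92.1 F [-0.2 -0.  -0.7]
-> [0.495, -0.045, 0.12] -20.0 shift [ 0.1333  0.5859 -0.5738] turn [-9.292e-01 -1.100e-03 -5.000e-04]
[[-0.    0.97  0.25]
 [ 0.    0.25 -0.97]
 [-1.   -0.   -0.  ]]
```

Emit:
{"method": "step_arm", "body": {
  "rows": [
    [-0.2,0.095,0.586,-0.574,-0.93,0,0],
    [-0.2,0.095,0.586,-0.574,-0.93,0,0],
    [-0.2,0.095,0.586,-0.574,-0.93,0,0],
    [-0.2,0.095,0.586,-0.574,-0.93,0,0],
    [-0.2,0.095,0.586,-0.574,-0.93,0,0],
    [-0.2,0.095,0.586,-0.574,-0.93,0,0],
    [-0.2,0.095,0.586,-0.574,-0.93,0,0],
    [-0.2,0.095,0.586,-0.574,-0.93,0,0],
    [-0.2,0.095,0.586,-0.574,-0.93,0,0],
    [-0.2,0.095,0.586,-0.574,-0.93,0,0],
    [-0.2,0.095,0.586,-0.574,-0.93,0,0],
    [-0.2,0.095,0.586,-0.574,-0.93,0,0]
  ]
}}

```text
clock: 1.15
position: [0.4127, -0.1798, 0.1691]
ee_rot: [0.273, 1.553, -0.274]
force: [0.1, -0.7, -0.1]
width: 0.597
```

Emit:
{"method": "step_arm", "body": {
  "rows": [
    [-0.2,0,0,0,0,0,0]
  ]
}}

```text
clock: 1.23
position: [0.416, -0.1738, 0.169]
ee_rot: [0.268, 1.553, -0.263]
force: [1.1, 0.3, 0.7]
width: 0.6
```

```bash
python3 -c "
from plan import *
go([0.495,-0.045,0.15],160)"
```

```text
t 1.23 cur [ 0.416  -0.1738  0.169 ] jaw -19.4 j7 [ 0.64  0.25 -0.42  2.03  0.13  0.88 -0.2 ] w 55.2 F [1.1 0.3 0.7]
-> [0.495, -0.045, 0.15] -20.0 shift [0.0245 0.1845 0.0397] turn [ 0.0105  0.0011 -0.0036]
```

Emit:
{"method": "step_arm", "body": {
  "rows": [
    [-0.2,0.024,0.185,0.04,0.01,0,0],
    [-0.2,0.024,0.185,0.04,0.01,0,0],
    [-0.2,0.024,0.185,0.04,0.01,0,0],
    [-0.2,0.024,0.185,0.04,0.01,0,0],
    [-0.2,0.024,0.185,0.04,0.01,0,0],
    [-0.2,0.024,0.185,0.04,0.01,0,0],
    [-0.2,0.024,0.185,0.04,0.01,0,0]
  ]
}}

```text
clock: 1.82
position: [0.4922, -0.0543, 0.1497]
ee_rot: [0.281, 1.553, -0.282]
force: [-0.1, -0.4, -0.8]
width: 0.601
```

```bash
cat > wr.py <<'E'
from plan import *
from cell import cams
def shot(n):
    s=status.observe();d=cams.get_image("wrist");d["pos"]=s["position"];d["rot"]=s["ee_rot"]
    np.savez(n+".npz",**d);cv2.imwrite(f"pics/{n}.png",d["pixels"][:,:,::-1]);return d
E
python3 -c "
from wr import *
d=shot('w1')
go([0.495,-0.045,0.009],160)"
```

```text
t 1.87 cur [ 0.492  -0.0548  0.1498] jaw -20.6 j7 [ 0.36  0.35 -0.45  1.95  0.2   0.88 -0.56] w 55.2 F [-0.2  0.1 -0. ]
-> [0.495, -0.045, 0.009] -20.0 shift [ 0.176   0.013  -0.0008] turn [-0.0106 -0.0006  0.001 ]
```

View pics/w1.png

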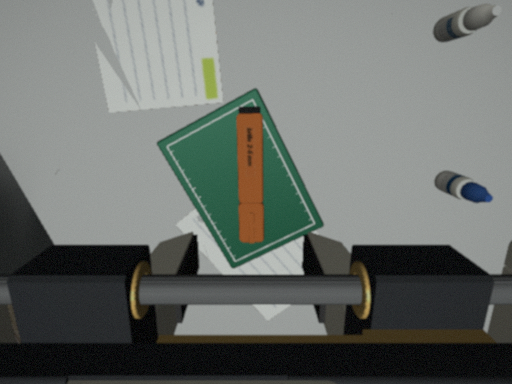

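```bash
cat >> meas.py <<'E'
def wrect(n,lo,hi,z,box=(0,512,0,384),mode="hsv",minA=60,conv=False):
    d=load(n+".npz");hsv=cv2.cvtColor(d["pixels"],cv2.COLOR_RGB2HSV)
    m=win(cv2.inRange(hsv,lo,hi),*box)
    c=max(cv2.findContours(m,cv2.RETR_EXTERNAL,cv2.CHAIN_APPROX_NONE)[0],key=cv2.contourArea)
    W=ray(d,c[:,0,:],z,d["pos"],d["rot"])[:,:2]
    (cx,cy),(w,h),a=cv2.minAreaRect((W*1000).astype(np.float32))
    print((round(cx,1),round(cy,1)),(round(w,1),round(h,1)),"long axis",round((a if w>h else a+90)%180,1))
E
python3 - <<'E'
from meas import *
wrect("w1",(3,130,60),(15,255,255),.02)
wrect("w1",(60,80,20),(90,255,255),.006)
E
```

```text
(495.9, -47.4) (119.5, 22.7) long axis 70.1
(486.8, -52.7) (102.1, 146.7) long axis 97.1
```

```bash
python3 -c "
from wr import *
go([0.497,-0.044,0.04],160)"
```

```text
t 1.87 cur [ 0.492  -0.0548  0.1498] jaw -20.6 j7 [ 0.36  0.35 -0.45  1.95  0.2   0.88 -0.56] w 55.2 F [-0.2  0.1 -0. ]
-> [0.497, -0.044, 0.04] -20.0 shift [0.1373 0.015  0.0011] turn [-0.0106 -0.0006  0.001 ]
```

Emit:
{"method": "step_arm", "body": {
  "rows": [
    [-0.2,0.137,0.015,0.001,-0.01,0,0],
    [-0.2,0.137,0.015,0.001,-0.01,0,0],
    [-0.2,0.137,0.015,0.001,-0.01,0,0],
    [-0.2,0.137,0.015,0.001,-0.01,0,0],
    [-0.2,0.137,0.015,0.001,-0.01,0,0],
    [-0.2,0.137,0.015,0.001,-0.01,0,0]
  ]
}}

```text
clock: 2.37
position: [0.4984, -0.0434, 0.0419]
ee_rot: [0.274, 1.552, -0.274]
force: [-0.9, 1.1, 0.4]
width: 0.599
```

```bash
python3 -c "
from wr import *
go([0.497,-0.044,0.009],160)"
```

```text
t 2.37 cur [ 0.4984 -0.0434  0.0419] jaw -20.0 j7 [ 0.27  0.51 -0.39  2.04  0.32  0.64 -0.68] w 55.1 F [-0.9  1.1  0.4]
-> [0.497, -0.044, 0.009] -20.0 shift [ 0.0411 -0.0013 -0.0015] turn [-0.0005  0.0014  0.    ]
```

Emit:
{"method": "step_arm", "body": {
  "rows": [
    [-0.2,0.039,-0.001,-0.001,0,0,0],
    [-0.2,0.039,-0.001,-0.001,0,0,0],
    [-0.2,0.039,-0.001,-0.001,0,0,0],
    [1,0.039,-0.001,-0.001,0,0,0],
    [1,0.039,-0.001,-0.001,0,0,0],
    [1,0.039,-0.001,-0.001,0,0,0],
    [1,0.039,-0.001,-0.001,0,0,0],
    [1,0.039,-0.001,-0.001,0,0,0],
    [1,0.039,-0.001,-0.001,0,0,0],
    [1,0.039,-0.001,-0.001,0,0,0]
  ],
  "newtons": 20
}}

```text
clock: 3.2
position: [0.497, -0.0429, 0.0096]
ee_rot: [0.273, 1.553, -0.273]
force: [-1.7, 0.0, 6.4]
width: 0.253
```

Emit:
{"method": "step_arm", "body": {
  "rows": [
    [1,-0.05,0,0,0,0,0],
    [1,-0.1,0,0,0,0,0],
    [1,-0.1,0,0,0,0,0],
    [1,-0.1,0,0,0,0,0]
  ]
}}

```text
clock: 3.53
position: [0.4984, -0.0429, 0.0913]
ee_rot: [0.274, 1.549, -0.273]
force: [-0.7, 0.2, -1.2]
width: 0.254
```

```bash
python3 -c "
from wr import *
go([0.5003,-0.1678,0.09],97.1)"
```

```text
t 3.53 cur [ 0.4984 -0.0429  0.0913] jaw -20.0 j7 [ 0.31  0.44 -0.44  2.    0.27  0.75 -0.63] w 23.4 F [-0.7  0.2 -1.2]
-> [0.5003, -0.1678, 0.09] -82.9 shift [ 0.0017 -0.1459  0.0556] turn [ 1.0489  0.0031 -0.0033]
```

Emit:
{"method": "step_arm", "body": {
  "rows": [
    [1,0.001,-0.146,0.056,1,0,0],
    [1,0.001,-0.146,0.056,1,0,0],
    [1,0.001,-0.146,0.056,1,0,0],
    [1,0.001,-0.146,0.056,1,0,0],
    [1,0.001,-0.146,0.056,1,0,0],
    [1,0.001,-0.146,0.056,1,0,0],
    [1,0.001,-0.146,0.056,1,0,0],
    [1,0.001,-0.146,0.056,1,0,0],
    [1,0.001,-0.146,0.056,1,0,0],
    [1,0.001,-0.146,0.056,1,0,0],
    [1,0.001,-0.146,0.056,1,0,0]
  ]
}}

```text
clock: 4.45
position: [0.4984, -0.1678, 0.0875]
ee_rot: [1.077, 1.289, -1.078]
force: [-0.8, 0.3, -0.1]
width: 0.256
```

```bash
python3 -c "
from wr import *
d=shot('w2')
go([0.5003,-0.1678,0.02],97.1)"
```

```text
t 4.5 cur [ 0.4985 -0.1678  0.0877] jaw -79.8 j7 [ 0.33  0.45 -0.14  1.96  0.09  0.74 -1.26] w 24.0 F [-0.8 -0.2 -0.3]
-> [0.5003, -0.1678, 0.02] -82.9 shift [0.0846 0.0024 0.0004] turn [ 0.0515 -0.0003  0.0013]
```

View pics/w2.png

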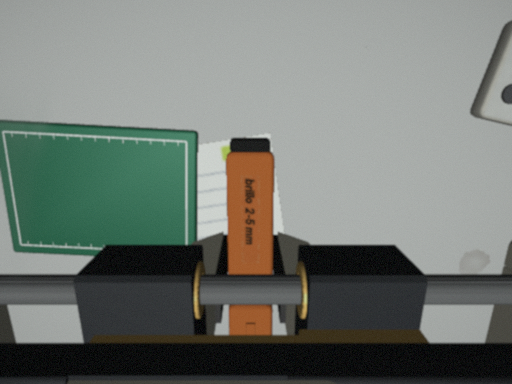

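```bash
python3 -c "
from wr import *
d=load('w2.npz')
p=ray(d,[(250,139),(231,140),(270,140)],.098,d['pos'],d['rot'])[:,:2];print(p, (p-d['pos'][:2])@np.array([.9923,.1236]))
m=ray(d,[(196,131),(0,121),(191,250)],.006,d['pos'],d['rot'])[:,:2];M=np.array([.486,-.0527]);print((m-M)@np.array([[.9923,-.1236],[.1236,.9923]]))"
```

```text
[[ 0.55855736 -0.15628008]
 [ 0.55663013 -0.14802646]
 [ 0.55969433 -0.16512824]] [0.06116358 0.06027134 0.06119816]
[[ 0.05253368 -0.07322771]
 [ 0.05210094  0.06634238]
 [-0.04150817 -0.06984463]]
```

Emit:
{"method": "step_arm", "body": {
  "rows": [
    [1,0.085,0.002,0,0.05,0,0],
    [1,0.085,0.002,0,0.05,0,0],
    [1,0.085,0.002,0,0.05,0,0],
    [1,0.085,0.002,0,0.05,0,0]
  ]
}}

```text
clock: 4.83
position: [0.4993, -0.1674, 0.0195]
ee_rot: [1.116, 1.269, -1.119]
force: [0.4, -0.1, -1.0]
width: 0.26
```

```bash
python3 -c "
from wr import *
go([0.5003,-0.1678,0.0045],97.1)"
```

```text
t 4.83 cur [ 0.4993 -0.1674  0.0195] jaw -82.9 j7 [ 0.31  0.55 -0.12  2.01  0.11  0.59 -1.33] w 23.9 F [ 0.4 -0.1 -1. ]
-> [0.5003, -0.1678, 0.0045] -82.9 shift [0.0187 0.0013 0.0007] turn [ 0.0008 -0.0013  0.0033]
```

Emit:
{"method": "step_arm", "body": {
  "rows": [
    [1,0.019,0.001,0,0,0,0],
    [1,0.019,0.001,0,0,0,0],
    [1,0.019,0.001,0,0,0,0],
    [0.3,0.019,0.001,0,0,0,0],
    [0.3,0.019,0.001,0,0,0,0],
    [0.3,0.019,0.001,0,0,0,0],
    [0.3,0.019,0.001,0,0,0,0],
    [0.3,-0.1,0.001,0,0,0,0],
    [0.3,-0.15,0.001,0,0,0,0],
    [0.3,-0.15,0.001,0,0,0,0],
    [0.3,-0.15,0.001,0,0,0,0],
    [0.3,-0.15,0.001,0,0,0,0]
  ]
}}

```text
clock: 5.83
position: [0.5038, -0.1682, 0.1444]
ee_rot: [1.12, 1.258, -1.114]
force: [-0.0, -0.2, 0.1]
width: 0.348
```

```bash
python3 -c "
from wr import *
d=shot('w3')
from meas import *
wrect('w3',(3,130,60),(15,255,255),.014)
P=cloud(load('top0.npz'))
for b in [(585,640,195,225),(590,655,205,235),(660,705,235,272),(720,770,260,290)]:
  b=[int(x*.64) for x in b];Q=P[b[2]:b[3],b[0]:b[1]].reshape(-1,3);Q=Q[(Q[:,2]>.008)&(Q[:,2]<.2)];print(Q.min(0).round(3),np.percentile(Q,98,axis=0).round(3))
go([0.6196,-0.3398,0.15],-1.5)"
```

```text
(497.6, -167.6) (119.1, 20.4) long axis 7.5
[ 0.712 -0.401  0.015] [ 0.75  -0.306  0.043]
[ 0.696 -0.424  0.01 ] [ 0.743 -0.315  0.042]
[ 0.632 -0.515  0.008] [ 0.692 -0.452  0.029]
[ 0.6   -0.62   0.008] [ 0.647 -0.558  0.032]
t 5.88 cur [ 0.5024 -0.1679  0.1422] jaw -83.0 j7 [ 0.33  0.38 -0.14  1.9   0.07  0.86 -1.29] w 32.4 F [ 0.3 -0.2  0.3]
-> [0.6196, -0.3398, 0.15] -1.5 shift [-0.009   0.119   0.2312] turn [-1.3576  0.0037 -0.0018]
```

View pics/w3.png

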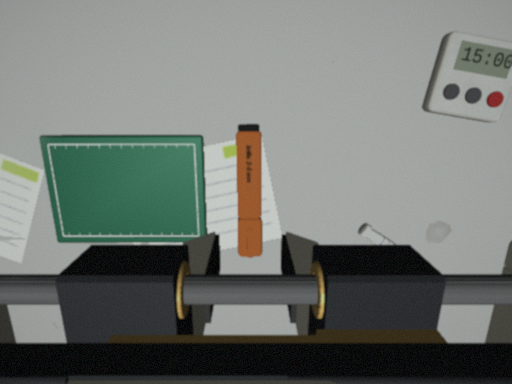

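Emit:
{"method": "step_arm", "body": {
  "rows": [
    [-0.7,-0.009,0.119,0.231,-1,0,0],
    [-0.7,-0.009,0.119,0.231,-1,0,0],
    [-0.7,-0.009,0.119,0.231,-1,0,0],
    [-0.7,-0.009,0.119,0.231,-1,0,0],
    [-0.7,-0.009,0.119,0.231,-1,0,0],
    [-0.7,-0.009,0.119,0.231,-1,0,0],
    [-0.7,-0.009,0.119,0.231,-1,0,0],
    [-0.7,-0.009,0.119,0.231,-1,0,0],
    [-0.7,-0.009,0.119,0.231,-1,0,0],
    [-0.7,-0.009,0.119,0.231,-1,0,0]
  ]
}}

```text
clock: 6.72
position: [0.6175, -0.339, 0.145]
ee_rot: [0.314, 1.551, -0.312]
force: [0.7, 1.0, -0.0]
width: 0.854
```

Emit:
{"method": "step_arm", "body": {
  "rows": [
    [-0.7,0,0,0,-0.35,0,0],
    [-0.7,0,0,0,-0.35,0,0],
    [-0.7,0,0,0,-0.35,0,0],
    [-0.7,0,0,0,-0.35,0,0],
    [-0.7,0,0,0,-0.35,0,0]
  ]
}}

```text
clock: 7.13
position: [0.618, -0.3391, 0.1464]
ee_rot: [0.031, 1.572, -0.03]
force: [0.2, 0.1, -0.9]
width: 0.852
```

```bash
python3 -c "
from wr import *
d=shot('w4')
go([0.6196,-0.3398,0.04],-1.5)"
```

```text
t 7.18 cur [ 0.6181 -0.3391  0.1466] jaw -2.3 j7 [ 0.68  0.67 -0.43  1.42  0.29  1.12  0.17] w 78.2 F [-1.2 -0.5 -0.2]
-> [0.6196, -0.3398, 0.04] -1.5 shift [ 0.1333 -0.0009  0.002 ] turn [-0.0125 -0.0011 -0.0007]
```

View pics/w4.png

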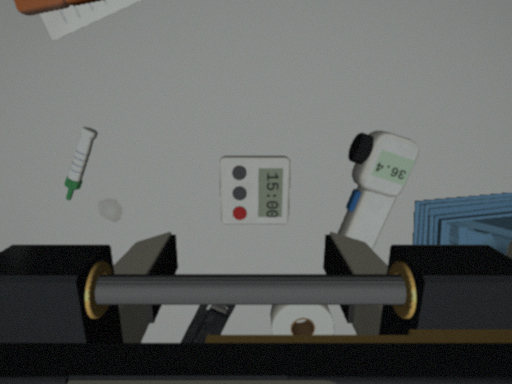

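```bash
python3 -c "
from wr import *
d=load('w4.npz')
print(ray(d,[(255,189),(220,158),(290,158),(289,223),(221,223)],.016,d['pos'],d['rot']).round(4))"
```

```text
[[ 0.6235 -0.3391  0.016 ]
 [ 0.5935 -0.3095  0.016 ]
 [ 0.6555 -0.3119  0.016 ]
 [ 0.6543 -0.3734  0.016 ]
 [ 0.5904 -0.3709  0.016 ]]
```

Emit:
{"method": "step_arm", "body": {
  "rows": [
    [-0.7,0.133,-0.001,0.002,0,0,0],
    [-0.7,0.133,-0.001,0.002,0,0,0],
    [-0.7,0.133,-0.001,0.002,0,0,0],
    [-0.7,0.133,-0.001,0.002,0,0,0],
    [-0.7,0.133,-0.001,0.002,0,0,0],
    [-0.7,0.133,-0.001,0.002,0,0,0]
  ]
}}

```text
clock: 7.68
position: [0.6214, -0.3403, 0.0431]
ee_rot: [0.027, 1.568, -0.029]
force: [0.1, 0.2, 1.4]
width: 0.853
```

```bash
python3 -c "
from wr import *
go([0.6196,-0.3398,0.004],-1.8)"
```

```text
t 7.68 cur [ 0.6214 -0.3403  0.0431] jaw -2.0 j7 [ 0.66  0.78 -0.4   1.5   0.34  0.94  0.13] w 78.5 F [0.1 0.2 1.4]
-> [0.6196, -0.3398, 0.004] -1.8 shift [ 0.0489  0.0006 -0.0024] turn [-0.004   0.0022  0.0007]
```

Emit:
{"method": "step_arm", "body": {
  "rows": [
    [-0.7,0.046,0,0,0,0,0],
    [-0.7,0.046,0,0,0,0,0],
    [-0.7,0.046,0,0,0,0,0],
    [1,0.046,0,0,0,0,0],
    [1,0.046,0,0,0,0,0],
    [1,0.046,0,0,0,0,0],
    [1,0.046,0,0,0,0,0],
    [1,0.046,0,0,0,0,0],
    [1,0.046,0,0,0,0,0]
  ],
  "newtons": 25
}}

```text
clock: 8.43
position: [0.6215, -0.3407, 0.0068]
ee_rot: [0.026, 1.568, -0.028]
force: [-1.0, -0.3, 7.6]
width: 0.696
```

Emit:
{"method": "step_arm", "body": {
  "rows": [
    [1,-0.05,0,0,0,0,0],
    [1,-0.1,0,0,0,0,0],
    [1,-0.15,0,0,0,0,0],
    [1,-0.15,0,0,0,0,0],
    [1,-0.15,0,0,0,0,0]
  ]
}}

```text
clock: 8.85
position: [0.6222, -0.3408, 0.1286]
ee_rot: [0.025, 1.564, -0.029]
force: [-0.2, 0.0, -1.0]
width: 0.695
```

```bash
python3 -c "
from wr import *
go([0.463,0.1319,0.12],7.1)"
```

```text
t 8.85 cur [ 0.6222 -0.3408  0.1286] jaw -2.0 j7 [ 0.68  0.69 -0.42  1.43  0.3   1.08  0.16] w 63.9 F [-0.2  0.  -1. ]
-> [0.463, 0.1319, 0.12] 7.1 shift [ 0.0078  0.5838 -0.2192] turn [-0.1512  0.0058  0.0031]
```

Emit:
{"method": "step_arm", "body": {
  "rows": [
    [1,0.008,0.584,-0.219,-0.15,0.006,0.003],
    [1,0.008,0.584,-0.219,-0.15,0.006,0.003],
    [1,0.008,0.584,-0.219,-0.15,0.006,0.003],
    [1,0.008,0.584,-0.219,-0.15,0.006,0.003],
    [1,0.008,0.584,-0.219,-0.15,0.006,0.003],
    [1,0.008,0.584,-0.219,-0.15,0.006,0.003],
    [1,0.008,0.584,-0.219,-0.15,0.006,0.003],
    [1,0.008,0.584,-0.219,-0.15,0.006,0.003],
    [1,0.008,0.584,-0.219,-0.15,0.006,0.003],
    [1,0.008,0.584,-0.219,-0.15,0.006,0.003],
    [1,0.008,0.584,-0.219,-0.15,0.006,0.003],
    [1,0.008,0.584,-0.219,-0.15,0.006,0.003]
  ]
}}

```text
clock: 9.85
position: [0.4591, 0.134, 0.1173]
ee_rot: [-0.094, 1.576, 0.099]
force: [1.3, 0.1, -1.2]
width: 0.695
```

Emit:
{"method": "step_arm", "body": {
  "rows": [
    [1,0,0.04,0,0,0,0],
    [1,0,0.04,0,0,0,0],
    [1,0,0.04,0,0,0,0],
    [1,0,0.04,0,0,0,0]
  ]
}}

```text
clock: 10.18
position: [0.4565, 0.1635, 0.1174]
ee_rot: [-0.095, 1.576, 0.098]
force: [-0.5, 0.4, -0.3]
width: 0.693
```

```bash
python3 -c "
from wr import *
go([0.463,0.1319,0.03],7.1)"
```

```text
t 10.18 cur [0.4565 0.1635 0.1174] jaw 7.1 j7 [ 0.01  0.41 -0.59  2.    0.3   0.83 -0.63] w 63.7 F [-0.5  0.4 -0.3]
-> [0.463, 0.1319, 0.03] 7.1 shift [ 0.1091 -0.0405  0.004 ] turn [-0.0007 -0.0072 -0.0025]
```

Emit:
{"method": "step_arm", "body": {
  "rows": [
    [1,0.05,-0.04,0.004,0,-0.007,-0.003],
    [1,0.109,-0.04,0.004,0,-0.007,-0.003],
    [1,0.109,-0.04,0.004,0,-0.007,-0.003],
    [1,0.109,-0.04,0.004,0,-0.007,-0.003],
    [1,0.109,-0.04,0.004,0,-0.007,-0.003]
  ]
}}

```text
clock: 10.6
position: [0.4632, 0.1318, 0.0303]
ee_rot: [-0.095, 1.57, 0.095]
force: [-0.4, 1.2, -0.1]
width: 0.694
```

```bash
python3 -c "
from wr import *
go([0.463,0.1319,0.0065],7.1)"
```

```text
t 10.6 cur [0.4632 0.1318 0.0303] jaw 6.9 j7 [-0.01  0.53 -0.5   2.09  0.43  0.62 -0.68] w 63.9 F [-0.4  1.2 -0.1]
-> [0.463, 0.1319, 0.0065] 7.1 shift [ 0.0297  0.0002 -0.0002] turn [-0.0029 -0.0009  0.0003]
```

Emit:
{"method": "step_arm", "body": {
  "rows": [
    [1,0.03,0,0,0,0,0],
    [1,0.03,0,0,0,0,0],
    [1,0.03,0,0,0,0,0],
    [-0.7,0.03,0,0,0,0,0],
    [-0.7,0.03,0,0,0,0,0],
    [-0.7,0.03,0,0,0,0,0],
    [-0.7,0.03,0,0,0,0,0],
    [-0.7,-0.1,0,0,0,0,0],
    [-0.7,-0.12,0,0,0,0,0],
    [-0.7,-0.12,0,0,0,0,0],
    [-0.7,-0.12,0,0,0,0,0],
    [-0.7,-0.12,0,0,0,0,0]
  ]
}}

```text
clock: 11.6
position: [0.4648, 0.1337, 0.1291]
ee_rot: [-0.095, 1.563, 0.097]
force: [-0.7, -0.1, 0.3]
width: 0.845
```

```bash
python3 -c "
from wr import *
d=shot('w5')
go([0.602,0.375,0.13],-6)"
```

```text
t 11.65 cur [0.4637 0.1331 0.1275] jaw 7.0 j7 [ 0.08  0.39 -0.6   2.    0.3   0.83 -0.56] w 78.4 F [-0.4  0.4 -0.7]
-> [0.602, 0.375, 0.13] -6.0 shift [-0.0025  0.279   0.2086] turn [ 0.2171  0.0028 -0.0004]
```

View pics/w5.png

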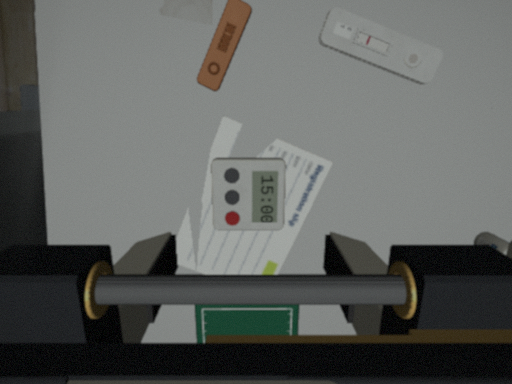

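Emit:
{"method": "step_arm", "body": {
  "rows": [
    [0.2,-0.02,0.27,0.209,0.217,0,0],
    [0.2,-0.02,0.27,0.209,0.217,0,0],
    [0.2,-0.02,0.27,0.209,0.217,0,0],
    [0.2,-0.02,0.27,0.209,0.217,0,0],
    [0.2,-0.02,0.27,0.209,0.217,0,0],
    [0.2,-0.02,0.27,0.209,0.217,0,0],
    [0.2,-0.02,0.27,0.209,0.217,0,0],
    [0.2,-0.02,0.27,0.209,0.217,0,0],
    [0.2,-0.02,0.27,0.209,0.217,0,0],
    [0.2,-0.02,0.27,0.209,0.217,0,0]
  ]
}}

```text
clock: 12.48
position: [0.6019, 0.367, 0.141]
ee_rot: [0.08, 1.57, -0.083]
force: [-0.5, -1.4, 0.0]
width: 0.396
```

```bash
python3 -c "
from wr import *
d=shot('w6')
go([0.602,0.378,0.04],-6)
d=load('w5.npz');print(ray(d,[(248,194)],.018,d['pos'],d['rot']))"
```

```text
t 12.53 cur [0.6021 0.3665 0.1416] jaw -6.0 j7 [-0.34  0.69 -0.49  1.42  0.34  1.12 -0.98] w 36.8 F [-0.2  0.  -0.5]
-> [0.602, 0.378, 0.04] -6.0 shift [ 0.1269  0.0146 -0.0016] turn [ 0.0001 -0.0004  0.0019]
[[0.46489146 0.13434258 0.018     ]]
```

View pics/w6.png

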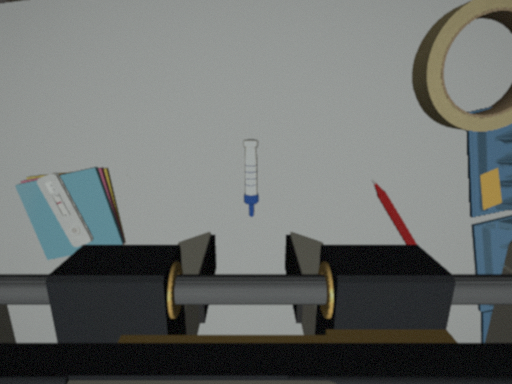

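```bash
python3 -c "
from wr import *
d=load('w6.npz');p=ray(d,[(250.5,139),(251.5,216)],.008,d['pos'],d['rot']);print(p,p.mean(0),np.linalg.norm(p[0]-p[1]),np.degrees(np.arctan2(*(p[0]-p[1])[1::-1])))
c=p.mean(0);go([c[0],c[1],0.04],-6)"
```

```text
[[0.60785992 0.41132313 0.008     ]
 [0.60132169 0.33965539 0.008     ]] [0.6045908  0.37548926 0.008     ] 0.07196536498861694 84.78734363934105
t 12.53 cur [0.6021 0.3665 0.1416] jaw -6.0 j7 [-0.34  0.69 -0.49  1.42  0.34  1.12 -0.98] w 36.8 F [-0.2  0.  -0.5]
-> [np.float64(0.6045908040572625), np.float64(0.37548925894076074), 0.04] -6.0 shift [0.1269 0.0118 0.002 ] turn [ 0.0001 -0.0004  0.0019]
```

Emit:
{"method": "step_arm", "body": {
  "rows": [
    [0.2,0.127,0.012,0.002,0,0,0],
    [0.2,0.127,0.012,0.002,0,0,0],
    [0.2,0.127,0.012,0.002,0,0,0],
    [0.2,0.127,0.012,0.002,0,0,0],
    [0.2,0.127,0.012,0.002,0,0,0]
  ]
}}

```text
clock: 12.95
position: [0.605, 0.376, 0.0409]
ee_rot: [0.081, 1.57, -0.083]
force: [0.3, 0.5, -0.1]
width: 0.397
```

```bash
python3 -c "
from wr import *
go([.6046,.3755,0.004],-5.5)"
```

```text
t 12.95 cur [0.605  0.376  0.0409] jaw -6.0 j7 [-0.37  0.8  -0.45  1.48  0.39  0.96 -1.03] w 36.5 F [ 0.3  0.5 -0.1]
-> [0.6046, 0.3755, 0.004] -5.5 shift [ 0.0461 -0.0006 -0.0004] turn [-0.0086 -0.0004  0.0013]
```

Emit:
{"method": "step_arm", "body": {
  "rows": [
    [0.2,0.046,0,0,0,0,0],
    [0.2,0.046,0,0,0,0,0],
    [0.2,0.046,0,0,0,0,0],
    [1,0.046,0,0,0,0,0],
    [1,0.046,0,0,0,0,0],
    [1,0.046,0,0,0,0,0],
    [1,0.046,0,0,0,0,0],
    [1,0.046,0,0,0,0,0],
    [1,0.046,0,0,0,0,0]
  ],
  "newtons": 15
}}

```text
clock: 13.7
position: [0.6062, 0.3781, 0.0061]
ee_rot: [0.083, 1.567, -0.081]
force: [-1.2, -1.7, 7.2]
width: 0.141
```

Emit:
{"method": "step_arm", "body": {
  "rows": [
    [1,-0.05,0,0,0,0,0],
    [1,-0.1,0,0,0,0,0],
    [1,-0.13,0,0,0,0,0],
    [1,-0.13,0,0,0,0,0],
    [1,-0.13,0,0,0,0,0]
  ]
}}

```text
clock: 14.12
position: [0.6063, 0.3784, 0.111]
ee_rot: [0.084, 1.565, -0.08]
force: [-0.6, -0.5, 0.2]
width: 0.14
```

```bash
python3 -c "
from wr import *
go([0.4719,0.0604,0.1],97.1)"
```

```text
t 14.12 cur [0.6063 0.3784 0.111 ] jaw -6.0 j7 [-0.36  0.73 -0.48  1.42  0.35  1.07 -1.  ] w 12.9 F [-0.6 -0.5  0.2]
-> [0.4719, 0.0604, 0.1] -82.9 shift [ 0.0119 -0.4129 -0.1258] turn [ 1.2821  0.0013 -0.0052]
```

Emit:
{"method": "step_arm", "body": {
  "rows": [
    [1,0,-0.413,-0.126,1,0,0],
    [1,0,-0.413,-0.126,1,0,0],
    [1,0,-0.413,-0.126,1,0,0],
    [1,0,-0.413,-0.126,1,0,0],
    [1,0,-0.413,-0.126,1,0,0],
    [1,0,-0.413,-0.126,1,0,0],
    [1,0,-0.413,-0.126,1,0,0],
    [1,0,-0.413,-0.126,1,0,0],
    [1,0,-0.413,-0.126,1,0,0],
    [1,0,-0.413,-0.126,1,0,0],
    [1,0,-0.413,-0.126,1,0,0],
    [1,0,-0.413,-0.126,1,0,0]
  ]
}}

```text
clock: 15.12
position: [0.4711, 0.0607, 0.108]
ee_rot: [0.894, 1.38, -0.892]
force: [0.2, -0.2, 0.1]
width: 0.142
```

```bash
python3 -c "
from wr import *
go([0.4719,0.0604,0.1],97.1)"
```

```text
t 15.12 cur [0.4711 0.0607 0.108 ] jaw -65.8 j7 [-0.03  0.36 -0.26  2.05  0.13  0.74 -1.53] w 13.1 F [ 0.2 -0.2  0.1]
-> [0.4719, 0.0604, 0.1] -82.9 shift [0.01   0.0007 0.0007] turn [ 0.2848 -0.0009 -0.0013]
```

Emit:
{"method": "step_arm", "body": {
  "rows": [
    [1,0,0,0,0.285,0,0],
    [1,0,0,0,0.285,0,0],
    [1,0.04,0,0,0.285,0,0],
    [1,0.1,0,0,0.285,0,0],
    [1,0.1,0,0,0.285,0,0],
    [1,0.1,0,0,0.285,0,0]
  ]
}}

```text
clock: 15.62
position: [0.4689, 0.0606, 0.0262]
ee_rot: [1.115, 1.269, -1.12]
force: [-0.4, -0.0, -0.3]
width: 0.141
```

```bash
python3 -c "
from wr import *
d=shot('w7')
go([0.4719,0.0604,0.006],97.1)"
```

```text
t 15.67 cur [0.4703 0.0606 0.0279] jaw -82.9 j7 [-0.11  0.48 -0.16  2.13  0.15  0.54 -1.83] w 13.1 F [ 0.4  0.2 -0.1]
-> [0.4719, 0.0604, 0.006] -82.9 shift [0.0273 0.002  0.0005] turn [-0.0001 -0.0007  0.0016]
```

View pics/w7.png

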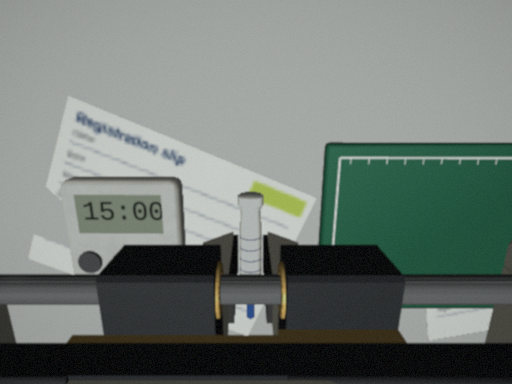

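Emit:
{"method": "step_arm", "body": {
  "rows": [
    [1,0.027,0.002,0,0,0,0],
    [1,0.027,0.002,0,0,0,0],
    [1,0.027,0.002,0,0,0,0],
    [0.45,0.027,0.002,0,0,0,0],
    [0.45,0.027,0.002,0,0,0,0],
    [0.45,0.027,0.002,0,0,0,0],
    [0.45,0.027,0.002,0,0,0,0],
    [0.45,-0.1,0.002,0,0,0,0],
    [0.45,-0.15,0.002,0,0,0,0],
    [0.45,-0.15,0.002,0,0,0,0],
    [0.45,-0.15,0.002,0,0,0,0],
    [0.45,-0.15,0.002,0,0,0,0]
  ]
}}

```text
clock: 16.67
position: [0.475, 0.0602, 0.1531]
ee_rot: [1.125, 1.258, -1.112]
force: [0.4, 0.9, -0.4]
width: 0.271
```

```bash
python3 -c "
from wr import *
d=shot('w8')
go([0.434,0.340,0.15],13)"
```

```text
t 16.72 cur [0.4738 0.0598 0.1509] jaw -83.1 j7 [-0.07  0.29 -0.2   2.01  0.08  0.84 -1.77] w 25.4 F [-0.1 -0.2 -0.3]
-> [0.434, 0.34, 0.15] -167.0 shift [ 0.0013 -0.0073 -0.3536] turn [ 1.3986 -0.005  -0.0046]
```

View pics/w8.png

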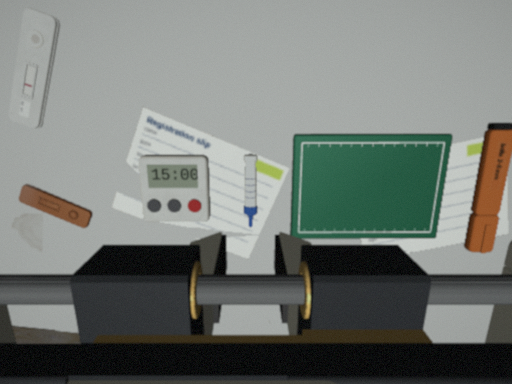

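Emit:
{"method": "step_arm", "body": {
  "rows": [
    [0.0,0,-0.007,-0.354,-1,0,0],
    [0.0,0,-0.007,-0.354,-1,0,0],
    [0.0,0,-0.007,-0.354,-1,0,0],
    [0.0,0,-0.007,-0.354,-1,0,0],
    [0.0,0,-0.007,-0.354,-1,0,0],
    [0.0,0,-0.007,-0.354,-1,0,0],
    [0.0,0,-0.007,-0.354,-1,0,0],
    [0.0,0,-0.007,-0.354,-1,0,0],
    [0.0,0,-0.007,-0.354,-1,0,0],
    [0.0,0,-0.007,-0.354,-1,0,0]
  ]
}}

```text
clock: 17.55
position: [0.4315, 0.3401, 0.1469]
ee_rot: [0.312, 1.549, -0.314]
force: [-0.1, -0.5, 0.5]
width: 0.501
```

Emit:
{"method": "step_arm", "body": {
  "rows": [
    [0.0,0,0,0,-0.6,0,0],
    [0.0,0,0,0,-0.6,0,0],
    [0.0,0,0,0,-0.6,0,0],
    [0.0,0,0,0,-0.6,0,0],
    [0.0,0,0,0,-0.6,0,0],
    [0.0,0,0,0,-0.6,0,0],
    [0.0,0,0,0,-0.6,0,0]
  ]
}}

```text
clock: 18.13
position: [0.4325, 0.3393, 0.1477]
ee_rot: [-0.173, 1.564, 0.173]
force: [-0.2, 0.9, 0.0]
width: 0.497
```

```bash
python3 -c "
from wr import *
d=shot('w9')
go([0.434,0.366,0.06],13)"
```

```text
t 18.18 cur [0.4325 0.3394 0.1479] jaw 12.6 j7 [-0.29  0.48 -0.65  1.82  0.35  0.96 -0.87] w 45.8 F [-0.3 -0.3 -0.9]
-> [0.434, 0.366, 0.06] 13.0 shift [0.1099 0.032  0.009 ] turn [-0.007   0.0004  0.    ]
```

View pics/w9.png

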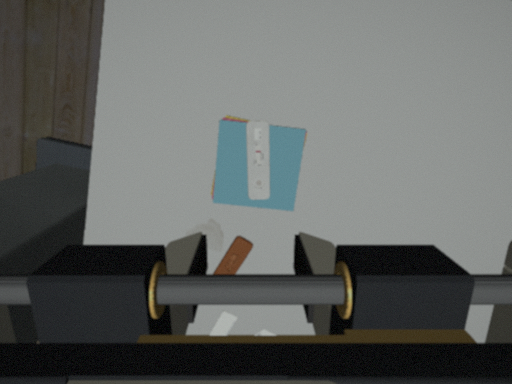

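```bash
python3 -c "
from wr import *
d=load('w9.npz');p=ray(d,[(258,121),(259,199.5),(247.5,160),(269.5,160)],.022,d['pos'],d['rot'])[:,:2];c=p[:2].mean(0);print(p.round(4),c,np.linalg.norm(p[0]-p[1]),np.linalg.norm(p[2]-p[3]),np.degrees(np.arctan2(*(p[0]-p[1])[::-1])))
print(p[2:].mean(0))
im=d['pixels'][100:215,200:320,::-1];cv2.imwrite('pics/cc.png',cv2.resize(im,None,fx=5,fy=5,interpolation=cv2.INTER_CUBIC))
go([c[0],c[1],0.05],13)"
```

```text
[[0.4272 0.4   ]
 [0.4436 0.3326]
 [0.4257 0.3656]
 [0.4445 0.3698]] [0.43542352 0.3662932 ] 0.06937151809667533 0.019236465231064866 103.71462540920318
[0.43509204 0.36766367]
t 18.18 cur [0.4325 0.3394 0.1479] jaw 12.6 j7 [-0.29  0.48 -0.65  1.82  0.35  0.96 -0.87] w 45.8 F [-0.3 -0.3 -0.9]
-> [np.float64(0.435423524698049), np.float64(0.36629320497693685), 0.05] 13.0 shift [0.1224 0.032  0.0108] turn [-0.007   0.0004  0.    ]
```

View pics/cc.png

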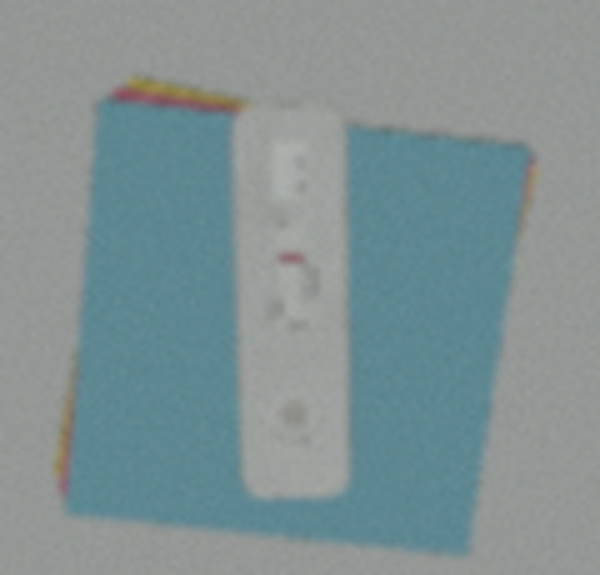

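Emit:
{"method": "step_arm", "body": {
  "rows": [
    [0.1,0.122,0.032,0.011,-0.015,0,0],
    [0.1,0.122,0.032,0.011,-0.015,0,0],
    [0.1,0.122,0.032,0.011,-0.015,0,0],
    [0.1,0.122,0.032,0.011,-0.015,0,0],
    [0.1,0.122,0.032,0.011,-0.015,0,0],
    [0.1,0.122,0.032,0.011,-0.015,0,0]
  ]
}}

```text
clock: 18.68
position: [0.436, 0.3674, 0.0521]
ee_rot: [-0.187, 1.56, 0.189]
force: [0.8, -0.4, 0.6]
width: 0.448
```

```bash
python3 -c "
from wr import *
go([.4354,.3663,0.0185],13.7)"
```

```text
t 18.68 cur [0.436  0.3674 0.0521] jaw 13.7 j7 [-0.39  0.62 -0.58  1.85  0.47  0.8  -0.97] w 41.2 F [ 0.8 -0.4  0.6]
-> [0.4354, 0.3663, 0.0185] 13.7 shift [ 0.042  -0.0012 -0.0012] turn [ 0.0004  0.0024 -0.0007]
```

Emit:
{"method": "step_arm", "body": {
  "rows": [
    [0.1,0.038,-0.001,-0.001,0,0,0],
    [0.1,0.038,-0.001,-0.001,0,0,0],
    [0.1,0.038,-0.001,-0.001,0,0,0],
    [0.1,0.038,-0.001,-0.001,0,0,0]
  ]
}}

```text
clock: 19.02
position: [0.4356, 0.3664, 0.0222]
ee_rot: [-0.188, 1.56, 0.19]
force: [0.5, 0.5, 0.1]
width: 0.446
```

Emit:
{"method": "step_arm", "body": {
  "rows": [
    [0.1,0,0,0,0,0,0]
  ]
}}

```text
clock: 19.1
position: [0.4358, 0.3667, 0.0222]
ee_rot: [-0.188, 1.559, 0.19]
force: [0.0, 0.5, 0.5]
width: 0.448
```

Emit:
{"method": "step_arm", "body": {
  "rows": [
    [0.1,0.0045,0,0,0,0,0],
    [0.1,0.0045,0,0,0,0,0],
    [0.1,0.0045,0,0,0,0,0]
  ]
}}

```text
clock: 19.35
position: [0.4356, 0.3666, 0.0175]
ee_rot: [-0.188, 1.56, 0.19]
force: [2.0, 0.5, 3.3]
width: 0.449
```

Emit:
{"method": "step_arm", "body": {
  "rows": [
    [1,-0.001,0,0,0,0,0],
    [1,-0.001,0,0,0,0,0],
    [1,-0.001,0,0,0,0,0],
    [1,-0.001,0,0,0,0,0],
    [1,-0.001,0,0,0,0,0],
    [1,-0.001,0,0,0,0,0],
    [1,-0.001,0,0,0,0,0]
  ],
  "newtons": 15
}}

```text
clock: 19.93
position: [0.435, 0.366, 0.0176]
ee_rot: [-0.189, 1.561, 0.19]
force: [-0.3, 0.3, 0.5]
width: 0.217
```

Emit:
{"method": "step_arm", "body": {
  "rows": [
    [1,-0.02,0,0,0,0,0],
    [1,-0.06,0,0,0,0,0],
    [1,-0.12,0,0,0,0,0],
    [1,-0.12,0,0,0,0,0],
    [1,-0.12,0,0,0,0,0]
  ]
}}

```text
clock: 20.35
position: [0.4363, 0.3678, 0.1168]
ee_rot: [-0.186, 1.556, 0.192]
force: [0.2, 0.2, -0.1]
width: 0.213
```

```bash
python3 -c "
from wr import *
shot('w10')
go([.486,-.0527,0.11],7.1)"
```

```text
t 20.4 cur [0.4356 0.3666 0.1148] jaw 13.8 j7 [-0.35  0.54 -0.63  1.81  0.4   0.92 -0.92] w 19.8 F [-0.5 -0.3 -0.2]
-> [0.486, -0.0527, 0.11] 7.1 shift [ 0.0051 -0.524  -0.064 ] turn [ 0.1119  0.0037 -0.0015]
```

View pics/w10.png

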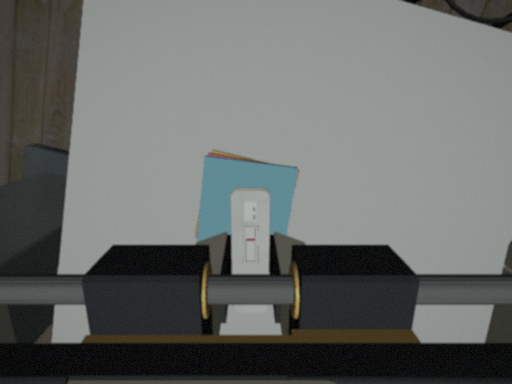

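Cassette held level (upper end at pixel (250,190)), block behind it. On to the mat.

Emit:
{"method": "step_arm", "body": {
  "rows": [
    [1,0,-0.524,-0.064,0.11,0,0],
    [1,0,-0.524,-0.064,0.11,0,0],
    [1,0,-0.524,-0.064,0.11,0,0],
    [1,0,-0.524,-0.064,0.11,0,0],
    [1,0,-0.524,-0.064,0.11,0,0],
    [1,0,-0.524,-0.064,0.11,0,0],
    [1,0,-0.524,-0.064,0.11,0,0],
    [1,0,-0.524,-0.064,0.11,0,0],
    [1,0,-0.524,-0.064,0.11,0,0],
    [1,0,-0.524,-0.064,0.11,0,0],
    [1,0,-0.524,-0.064,0.11,0,0],
    [1,0,-0.524,-0.064,0.11,0,0]
  ]
}}

```text
clock: 21.4
position: [0.4844, -0.0573, 0.1119]
ee_rot: [-0.094, 1.57, 0.094]
force: [-0.2, 0.4, -0.0]
width: 0.217
```

```bash
python3 -c "
from wr import *
go([.486,-.0527,0.025],7.1)"
```

```text
t 21.4 cur [ 0.4844 -0.0573  0.1119] jaw 6.8 j7 [ 0.46  0.42 -0.59  2.    0.32  0.81 -0.19] w 20.0 F [-0.2  0.4 -0. ]
-> [0.486, -0.0527, 0.025] 7.1 shift [0.1086 0.0054 0.0028] turn [-0.0043 -0.0015  0.0001]
```

Emit:
{"method": "step_arm", "body": {
  "rows": [
    [1,0.05,0.003,0.002,0,0,0],
    [1,0.108,0.003,0.002,0,0,0],
    [1,0.108,0.003,0.002,0,0,0],
    [1,0.108,0.003,0.002,0,0,0],
    [1,0.108,0.003,0.002,0,0,0],
    [1,0.108,0.003,0.002,0,0,0]
  ]
}}

```text
clock: 21.9
position: [0.4879, -0.0498, 0.0288]
ee_rot: [-0.1, 1.565, 0.1]
force: [0.9, 0.1, -0.9]
width: 0.214
```

```bash
python3 -c "
from wr import *
go([.486,-.0527,0.007],7.1)"
```

```text
t 21.9 cur [ 0.4879 -0.0498  0.0288] jaw 7.3 j7 [ 0.37  0.55 -0.51  2.07  0.44  0.63 -0.31] w 19.7 F [ 0.9  0.1 -0.9]
-> [0.486, -0.0527, 0.007] 7.1 shift [ 0.0272 -0.0033 -0.0029] turn [ 0.0032  0.0033 -0.0002]
```

Emit:
{"method": "step_arm", "body": {
  "rows": [
    [1,0.022,-0.003,-0.002,0,0,0],
    [1,0.025,-0.003,-0.002,0,0,0],
    [1,0.025,-0.003,-0.002,0,0,0],
    [1,0.025,-0.003,-0.002,0,0,0]
  ]
}}

```text
clock: 22.23
position: [0.4862, -0.0531, 0.0082]
ee_rot: [-0.099, 1.566, 0.099]
force: [-0.3, 0.2, -0.6]
width: 0.216
```

Emit:
{"method": "step_arm", "body": {
  "rows": [
    [1,0.002,0,0,0,0,0],
    [1,0.002,0,0,0,0,0],
    [0.3,0.002,0,0,0,0,0],
    [0.3,0.002,0,0,0,0,0],
    [0.3,0.002,0,0,0,0,0],
    [0.3,0.002,0,0,0,0,0],
    [0.3,-0.03,0,0,0,0,0],
    [0.3,-0.15,0,0,0,0,0],
    [0.3,-0.2,0,0,0,0,0],
    [0.3,-0.2,0,0,0,0,0],
    [0.3,-0.2,0,0,0,0,0],
    [0.3,-0.2,0,0,0,0,0]
  ]
}}

```text
clock: 23.23
position: [0.4872, -0.0533, 0.1704]
ee_rot: [-0.099, 1.562, 0.098]
force: [0.1, 0.4, -0.3]
width: 0.353
```

```bash
python3 -c "
from wr import *
shot('w11')
go([.663,-.112,0.16],97.1)
go([.665,-.14,0.16],0)"
```

```text
t 23.28 cur [ 0.4859 -0.0536  0.1682] jaw 7.2 j7 [ 0.5   0.35 -0.64  1.94  0.26  0.93 -0.13] w 32.3 F [ 1.6 -0.1 -0.9]
-> [0.663, -0.112, 0.16] 97.1 shift [ 0.0111 -0.1002  0.2105] turn [-1.4985  0.0021  0.0033]
t 23.28 cur [ 0.4859 -0.0536  0.1682] jaw 7.2 j7 [ 0.5   0.35 -0.64  1.94  0.26  0.93 -0.13] w 32.3 F [ 1.6 -0.1 -0.9]
-> [0.665, -0.14, 0.16] 0.0 shift [ 0.0111 -0.1352  0.2086] turn [0.1198 0.0035 0.0005]
```

View pics/w11.png

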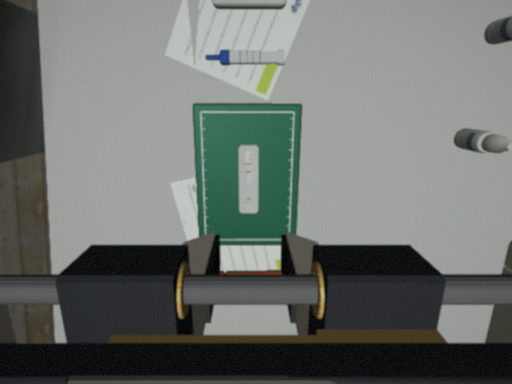

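```bash
python3 -c "
from wr import *
go([.60,-.114,0.16],97.1)"
```

```text
t 23.28 cur [ 0.4859 -0.0536  0.1682] jaw 7.2 j7 [ 0.5   0.35 -0.64  1.94  0.26  0.93 -0.13] w 32.3 F [ 1.6 -0.1 -0.9]
-> [0.6, -0.114, 0.16] 97.1 shift [ 0.0108 -0.0928  0.1321] turn [-1.4985  0.0021  0.0033]
```

Emit:
{"method": "step_arm", "body": {
  "rows": [
    [0,0.008,-0.093,0.132,1,0,0],
    [0,0.008,-0.093,0.132,1,0,0],
    [0,0.008,-0.093,0.132,1,0,0],
    [0,0.008,-0.093,0.132,1,0,0],
    [0,0.008,-0.093,0.132,1,0,0],
    [0,0.008,-0.093,0.132,1,0,0],
    [0,0.008,-0.093,0.132,1,0,0],
    [0,0.008,-0.093,0.132,1,0,0],
    [0,0.008,-0.093,0.132,1,0,0]
  ]
}}

```text
clock: 24.03
position: [0.598, -0.1137, 0.1581]
ee_rot: [0.724, 1.45, -0.725]
force: [0.0, 0.9, -0.3]
width: 0.502
```

Emit:
{"method": "step_arm", "body": {
  "rows": [
    [0,0,0,0,0.5,0,0],
    [0,0,0,0,0.5,0,0],
    [0,0,0,0,0.5,0,0],
    [0,0,0,0,0.5,0,0],
    [0,0,0,0,0.5,0,0],
    [0,0,0,0,0.5,0,0]
  ]
}}

```text
clock: 24.53
position: [0.5984, -0.1136, 0.1589]
ee_rot: [1.114, 1.269, -1.116]
force: [-0.4, -0.1, 0.6]
width: 0.502
```

```bash
python3 -c "
from wr import *
shot('w12')
go([.664,-.1135,0.11],97.1)"
```

```text
t 24.58 cur [ 0.5986 -0.1136  0.1592] jaw -82.5 j7 [ 0.24  0.48 -0.2   1.68  0.11  0.99 -1.44] w 46.3 F [ 0.6 -0.6  0.8]
-> [0.664, -0.1135, 0.11] -82.9 shift [0.0614 0.0812 0.0105] turn [ 0.006  -0.0005  0.0014]
```

View pics/w12.png

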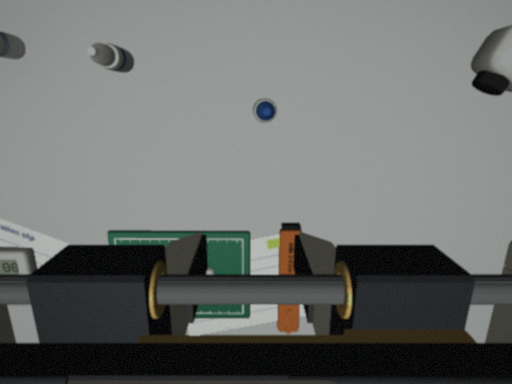

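```bash
python3 -c "
from wr import *
d=load('w12.npz');m=cv2.inRange(cv2.cvtColor(d['pixels'],cv2.COLOR_RGB2HSV),(100,120,40),(125,255,255))[60:150,220:310]
v,u=np.nonzero(m);c=(u.mean()+220,v.mean()+60);print(c,ray(d,[c],.055,d['pos'],d['rot']),ray(d,[(265,110.5)],.04,d['pos'],d['rot']))"
```

```text
(np.float64(265.0), np.float64(110.35470085470085)) [[ 0.66956586 -0.11542919  0.055     ]] [[ 0.66911715 -0.11615875  0.04      ]]
```

Emit:
{"method": "step_arm", "body": {
  "rows": [
    [0,0.06,0.085,0.012,0.006,0,0],
    [0,0.06,0.085,0.012,0.006,0,0],
    [0,0.06,0.085,0.012,0.006,0,0],
    [0,0.06,0.085,0.012,0.006,0,0],
    [0,0.06,0.085,0.012,0.006,0,0]
  ]
}}

```text
clock: 25.0
position: [0.6675, -0.1147, 0.1121]
ee_rot: [1.119, 1.265, -1.119]
force: [-0.3, -0.1, -0.2]
width: 0.497
```

```bash
python3 -c "
from wr import *
go([.667,-.115,0.008],97.1)"
```

```text
t 25.0 cur [ 0.6675 -0.1147  0.1121] jaw -83.0 j7 [ 0.2   0.63 -0.18  1.55  0.13  0.98 -1.46] w 45.7 F [-0.3 -0.1 -0.2]
-> [0.667, -0.115, 0.008] -82.9 shift [ 0.1301 -0.0007  0.0004] turn [-0.0018 -0.0009  0.0004]
```

Emit:
{"method": "step_arm", "body": {
  "rows": [
    [0,0.126,-0.001,0,0,0,0],
    [0,0.126,-0.001,0,0,0,0],
    [0,0.126,-0.001,0,0,0,0],
    [0,0.126,-0.001,0,0,0,0],
    [0,0.126,-0.001,0,0,0,0],
    [1,0.126,-0.001,0,0,0,0],
    [1,0.126,-0.001,0,0,0,0],
    [1,0.126,-0.001,0,0,0,0],
    [1,0.126,-0.001,0,0,0,0],
    [1,0.126,-0.001,0,0,0,0],
    [1,0.126,-0.001,0,0,0,0]
  ],
  "newtons": 12
}}

```text
clock: 25.92
position: [0.6683, -0.1148, 0.0133]
ee_rot: [1.122, 1.261, -1.118]
force: [-1.3, -0.2, 7.2]
width: 0.213
```

Emit:
{"method": "step_arm", "body": {
  "rows": [
    [1,-0.03,0,0,0,0,0],
    [1,-0.08,0,0,0,0,0],
    [1,-0.14,0,0,0,0,0],
    [1,-0.14,0,0,0,0,0],
    [1,-0.14,0,0,0,0,0]
  ]
}}

```text
clock: 26.33
position: [0.67, -0.115, 0.1286]
ee_rot: [1.124, 1.257, -1.115]
force: [0.3, -0.8, -0.4]
width: 0.213
```

```bash
python3 -c "
from wr import *
go([.5345,.1408,0.12],97.1)
shot('w13')"
```

```text
t 26.33 cur [ 0.67   -0.115   0.1286] jaw -83.1 j7 [ 0.21  0.61 -0.18  1.53  0.12  1.   -1.46] w 19.6 F [ 0.3 -0.8 -0.4]
-> [0.5345, 0.1408, 0.12] -82.9 shift [ 0.0092 -0.1301 -0.3377] turn [-0.0039  0.0012 -0.0082]
```

View pics/w13.png

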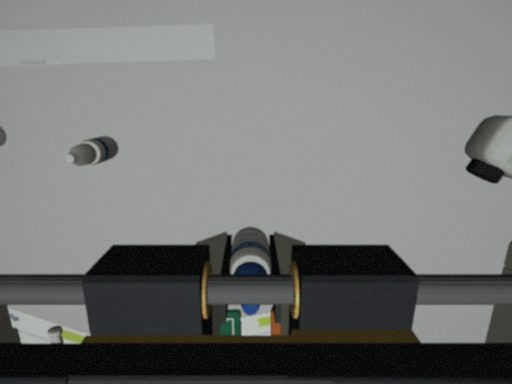

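Emit:
{"method": "step_arm", "body": {
  "rows": [
    [1,0.009,-0.13,-0.338,-0.004,0,-0.008],
    [1,0.009,-0.13,-0.338,-0.004,0,-0.008],
    [1,0.009,-0.13,-0.338,-0.004,0,-0.008],
    [1,0.009,-0.13,-0.338,-0.004,0,-0.008],
    [1,0.009,-0.13,-0.338,-0.004,0,-0.008],
    [1,0.009,-0.13,-0.338,-0.004,0,-0.008],
    [1,0.009,-0.13,-0.338,-0.004,0,-0.008],
    [1,0.009,-0.13,-0.338,-0.004,0,-0.008],
    [1,0.009,-0.13,-0.338,-0.004,0,-0.008],
    [1,0.009,-0.13,-0.338,-0.004,0,-0.008],
    [1,0.009,-0.13,-0.338,-0.004,0,-0.008]
  ]
}}

```text
clock: 27.3
position: [0.532, 0.1396, 0.1161]
ee_rot: [1.114, 1.27, -1.125]
force: [0.5, -0.8, -0.2]
width: 0.216
```

```bash
python3 -c "
from wr import *
go([.5345,.1408,0.03],97.1)
d=cams.get_image('side');np.savez('side1.npz',**d)
u,v=proj(d,[.5345,.1408,.15])[0].astype(int);print(u,v)
cv2.imwrite('pics/s1.png',cv2.resize(d['pixels'][max(v-90,0):v+110,max(u-120,0):u+120,::-1],None,fx=3,fy=3,interpolation=cv2.INTER_CUBIC))"
```

```text
t 27.3 cur [0.532  0.1396 0.1161] jaw -83.0 j7 [-0.18  0.45 -0.23  1.86  0.13  0.85 -1.93] w 19.9 F [ 0.5 -0.8 -0.2]
-> [0.5345, 0.1408, 0.03] -82.9 shift [ 0.1076  0.0041 -0.0012] turn [-0.0017  0.0005  0.0077]
238 193
```

View pics/s1.png

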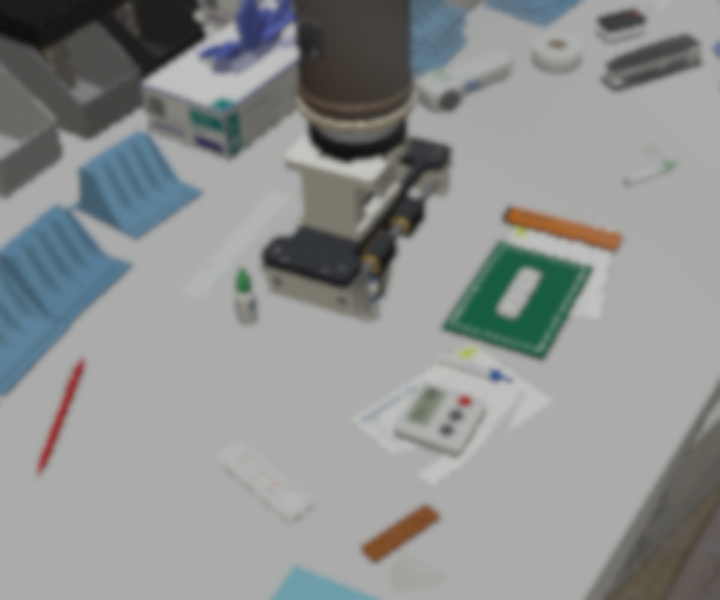

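Emit:
{"method": "step_arm", "body": {
  "rows": [
    [1,0.05,0.004,-0.001,0,0,0.008],
    [1,0.108,0.004,-0.001,0,0,0.008],
    [1,0.108,0.004,-0.001,0,0,0.008],
    [1,0.108,0.004,-0.001,0,0,0.008],
    [1,0.108,0.004,-0.001,0,0,0.008]
  ]
}}

```text
clock: 27.77
position: [0.5349, 0.1418, 0.0313]
ee_rot: [1.119, 1.264, -1.117]
force: [-0.1, -0.2, 0.1]
width: 0.211
```

```bash
python3 -c "
from wr import *
shot('w14')
go([.5345,.1408,0.0135],97.1)"
```

```text
t 27.82 cur [0.5356 0.1423 0.0322] jaw -82.9 j7 [-0.21  0.57 -0.21  1.93  0.18  0.66 -1.97] w 19.9 F [-0.4  0.7  0.1]
-> [0.5345, 0.1408, 0.0135] -82.9 shift [ 0.0233 -0.0017  0.0017] turn [-0.0007 -0.0008 -0.0032]
```

View pics/w14.png

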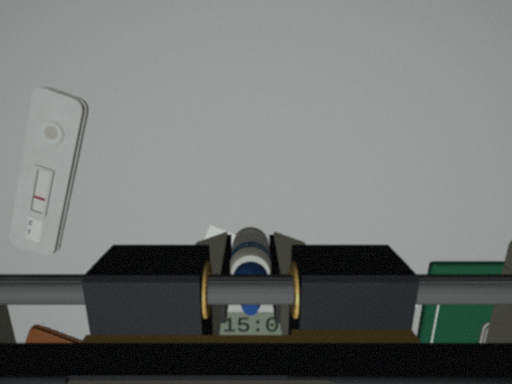

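Emit:
{"method": "step_arm", "body": {
  "rows": [
    [1,0.015,-0.001,0.001,0,0,0],
    [1,0.02,-0.001,0.001,0,0,0],
    [1,0.02,-0.001,0.001,0,0,0],
    [1,0.02,-0.001,0.001,0,0,0]
  ]
}}

```text
clock: 28.15
position: [0.5343, 0.1416, 0.0156]
ee_rot: [1.119, 1.264, -1.115]
force: [-0.1, 0.2, -0.3]
width: 0.219
```

Emit:
{"method": "step_arm", "body": {
  "rows": [
    [1,0.003,0,0,0,0,0],
    [1,0.003,0,0,0,0,0]
  ]
}}

```text
clock: 28.32
position: [0.5346, 0.1418, 0.0131]
ee_rot: [1.12, 1.264, -1.114]
force: [-0.4, 0.5, 4.2]
width: 0.214
```

Contact at 4 N; release and lift.

Emit:
{"method": "step_arm", "body": {
  "rows": [
    [0.4,0,0,0,0,0,0],
    [0.4,0,0,0,0,0,0],
    [0.4,0,0,0,0,0,0],
    [0.4,0,0,0,0,0,0],
    [0.4,0,0,0,0,0,0],
    [0.4,-0.03,0,0,0,0,0],
    [0.4,-0.08,0,0,0,0,0],
    [0.4,-0.13,0,0,0,0,0],
    [0.4,-0.2,0,0,0,0,0],
    [0.4,-0.25,0,0,0,0,0],
    [0.4,-0.25,0,0,0,0,0],
    [0.4,-0.25,0,0,0,0,0]
  ]
}}

```text
clock: 29.32
position: [0.5356, 0.1423, 0.2166]
ee_rot: [1.123, 1.261, -1.11]
force: [0.5, 0.2, -0.2]
width: 0.303
```

Emit:
{"method": "step_arm", "body": {
  "rows": [
    [0.4,0,0.08,0.45,0,0,0],
    [0.4,0,0.08,0.45,0,0,0],
    [0.4,0,0.08,0.45,0,0,0],
    [0.4,0,0.08,0.45,0,0,0],
    [0.4,0,0.08,0.45,0,0,0],
    [0.4,0,0.08,0.45,0,0,0],
    [0.4,0,0.08,0.45,0,0,0],
    [0.4,0,0.08,0.45,0,0,0],
    [0.4,0,0.08,0.45,0,0,0],
    [0.4,0,0.08,0.45,0,0,0],
    [0.4,0,0.08,0.45,0,0,0],
    [0.4,0,0.08,0.45,0,0,0]
  ]
}}

```text
clock: 30.32
position: [0.6409, -0.207, 0.2105]
ee_rot: [1.118, 1.267, -1.117]
force: [0.4, 1.1, -0.6]
width: 0.301
```

```bash
python3 -c "
from cell import cams,status
import numpy as np,cv2
print(status.observe()['position'])
for n in ['top','side']:
    d=cams.get_image(n);np.savez(n+'9.npz',**d);cv2.imwrite(f'pics/{n}9.png',cv2.resize(d['pixels'][:,:,::-1],(800,600),interpolation=cv2.INTER_CUBIC))"
```

```text
[ 0.64087684 -0.20699916  0.21054643]
```

View pics/top9.png

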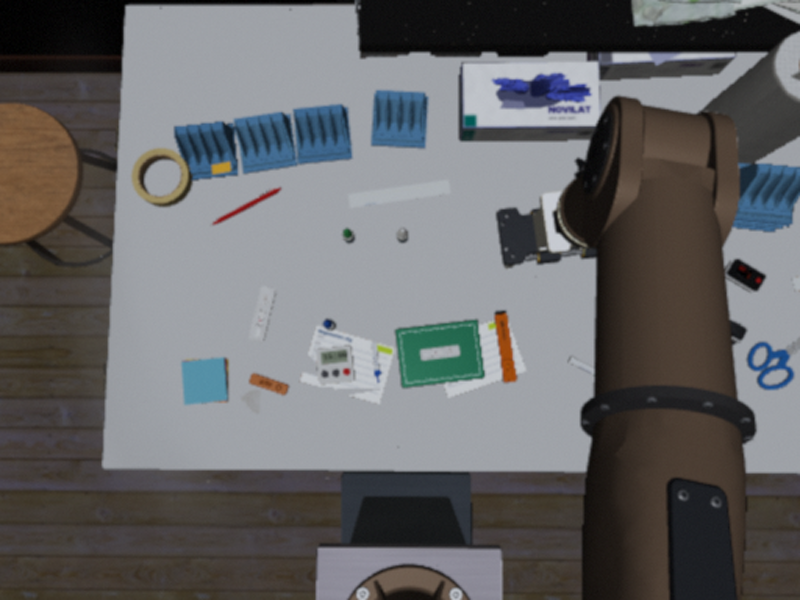

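View pics/side9.png

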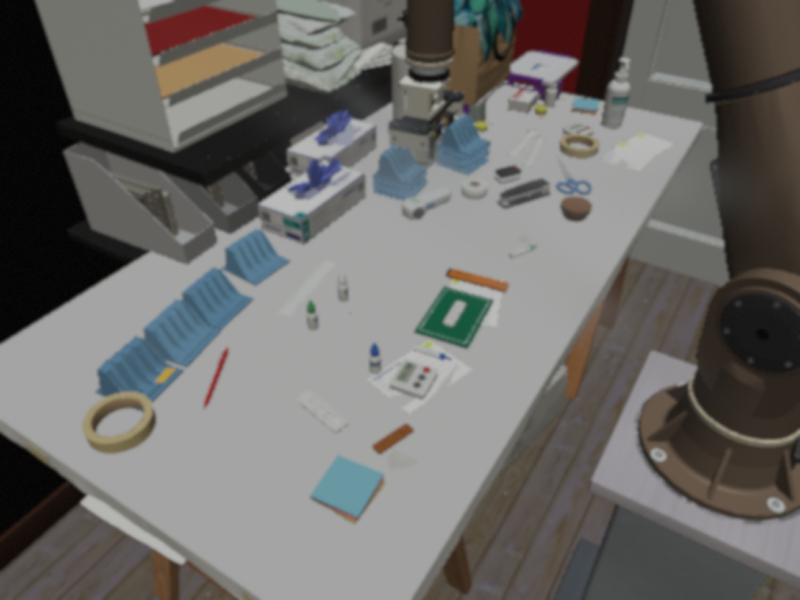

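```bash
python3 - <<'E'
from meas import *
d=load("top9.npz");P=cloud(d);h=cv2.medianBlur(P[...,2].astype(np.float32),3)
im=d["pixels"][:,:,::-1];hsv=cv2.cvtColor(im,cv2.COLOR_BGR2HSV)
hh=lambda a,b:((h>a)&(h<b)).astype(np.uint8)*255
ph=7.1;X=np.array([[.9923,-.1236],[.1236,.9923]]);M=np.array([.486,-.0527])
def rep(n,r): print(n,((r["mean"]-M)@X*1000).round(1),r["wh"],"ang rel",round(float(r["pca"])-ph,1),round(float(r["rang"])-ph,1))
g=win(cv2.inRange(hsv,(60,80,30),(90,255,255)),245,312,195,255)
r=rect(d,g,.006);rep("mat",r)
rep("hl",rect(d,win(cv2.inRange(hsv,(3,130,80),(15,255,255)),310,340,190,250),.014))
lo=((hsv[...,1]<70)&(hsv[...,2]>110)).astype(np.uint8)*255
rep("cas",rect(d,win(lo,264,298,215,237),.011))
rep("timer",rect(d,win(hh(.009,.03),198,230,214,248),.018))
rep("tube",rect(d,win(hh(.005,.03),233,248,218,252),.010))
m=win(hh(.045,.09),203,218,198,214);q=P[m>0].mean(0);print("drop",((q[:2]-M)@X*1000).round(1),q,(m>0).sum())
cv2.imwrite("pics/f.png",cv2.resize(im[190:255,190:345],None,fx=5,fy=5,interpolation=cv2.INTER_CUBIC))
E
```

```text
mat [-1.   0.3] (103, 145) ang rel 90.6 89.8
hl [  -4.9 -114.7] (119, 22) ang rel 0.5 -0.1
cas [0.3 0.1] (21, 70) ang rel 90.3 90.2
timer [ -0.  185.9] (63, 64) ang rel 97.9 89.8
tube [  0.3 115. ] (61, 12) ang rel 0.3 2.1
drop [ 70.5 186.9] [0.5328452  0.14152197 0.05546699] 21
```

View pics/f.png

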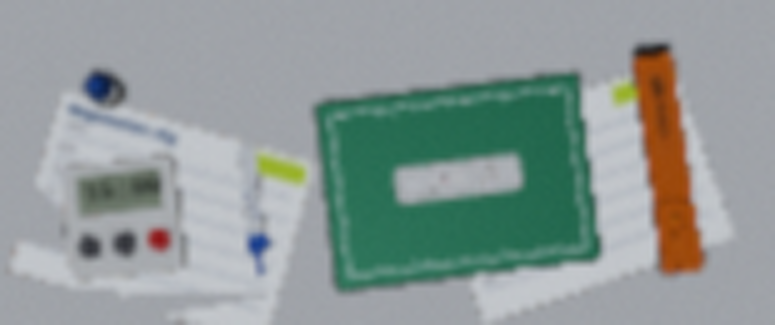

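```bash
python3 -c "
from cell import arm,status
s=status.observe();print(s['clock'],abs(s['dq']).max());print(arm.sign_off())"
```

```text
30.4167 0.006949052765876149
the job is handed in; nothing more can be done
None
```

The testing place is set up as asked, and I handed the job in at about 30 s on the robot's clock. No verdict came back. I moved the highlighter, timer, blue tube, white cassette (the 70 x 20 mm one on the note block) and blue dropper, in that order.

These are the positions from the last top-camera picture, in the mat's frame:

| Thing | x measured (mm) | x target (mm) | y measured (mm) | y target (mm) |
|---|---|---|---|---|
| Highlighter | about -1.5 | 0 | -115 | -116 |
| Cassette | 0 | 0 | 0 | 0 |
| Timer | 0 | 0 | 186 | 186 |
| Tube | 0 | 0 | 115 | 114 |
| Dropper | 70.5 | 72 | 187 | 186 |

- **Highlighter position:** its orange part alone measured -4.9 mm in x. I corrected that by about 3.5 mm for the black end, which the orange mask leaves out.
- **Angles:** highlighter, cassette, timer and tube are within about 2 degrees of square. The one odd reading was 8 degrees for the timer by one method. That method is unreliable on a square, and the other gave 0.2 degrees.
- **Upright and untouched:** the dropper stands upright in the side picture. The green and white droppers look unmoved in both camera views.
- **Green tube:** the arm hid part of it in the last top picture, so I checked it only by eye in the side picture, where it looks unmoved.

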